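# Snug an adjustable wrench on a lamp's locknut and tighten it

### The job

Tighten the brass locknut on the grey lamp base with the adjustable wrench: set the wrench flat on the base with the nut well inside its open jaws, roll its worm wheel until the jaws just fit the nut, then swing the handle to turn the nut clockwise (seen from above) until it comes up against its stop and its red mark meets the red line on the base. Turn the nut only with the wrench, close the jaws only with the worm, leave the wrench lying on the nut, and do not disturb the green lamp shade or the spare lamp arm beside the base.

Things in the scene. Friction and masses are not known exactly. Their poses are not given: they have to be found in the camera images.
- lamp_base: Round grey cast lamp base, 210 mm across, 20 mm high, flat on top, fixed to the bench, in a new place each time. Origin: centre of its underside, z up. A 13 mm threaded steel stub stands at its centre, its top 66 mm above the bench. A thin red line on its top runs outwards from the nut (19 to 69 mm from the centre), 245 degrees counter-clockwise (from above) from the base's x axis.
- nut: Brass hexagon locknut around the stub: 24 mm across flats, 27.7 mm across corners, 18 mm tall. Origin: centre of its underside, 20 mm above the bench. Its axes turn with it: z up; x is parallel to one pair of flats, which lie 12 mm either side along y (corners lie along x); the other pairs lie at 60 degrees to it. The red mark on its top points along -x.
- nut_turn (a joint): Turn of the nut in rad: -0.95 to -0.6 at the start, grows as the nut turns clockwise seen from above, 0 at the hard stop, fully tight, where the nut's red mark meets the red line on the base and the nut's x axis lies 65 degrees counter-clockwise from the base's x axis. It resists with about 0.3 N m and stays where it is left.
- wrench: Loose steel adjustable wrench, 240 mm long, 0.3 to 0.5 kg, lying flat on the bench. Origin: on its underside, where the nut's centre lies once the jaws fit; x from handle to jaws, y from fixed to moving jaw, z up. Head 16 mm thick, x -63 to +16 mm, y -28 to +30 mm or more. Throat (bottom of the jaw opening) at x = -18 mm, fixed jaw's face at y = -12 mm, both jaws end at x = +16 mm.
- jaw: The wrench's moving jaw, sliding along the wrench's y. Its face stands at y = -12 mm + opening in the wrench's frame; origin and axes are the wrench's, shifted along y by the opening. It moves only with the worm and takes about 33 N to be forced.
- jaw_opening (a joint): Opening between the two jaw faces in m: 0.0295 to 0.0315 at the start, 0.024 when they just fit the nut, at most 0.036. It changes by 1.2 mm for each rad that the worm turns (7.5 mm a turn).
- worm_top (a point): Top of the wrench's worm, a dark knurled roller 18 mm across and 18 mm long in the head, its axis level along the wrench's y; axes as the wrench's. It lies 20 mm above the wrench's underside, 4 mm proud of the head. Rubbing its top towards the jaws (wrench +x) closes them. The rub takes about 5 N: press down with 10 to 30 N. It stays where left; when the jaws hold the nut it stalls and the finger slips.
- handle_grip (a point): Point on the handle, at x = -95 mm in the wrench's frame, 6 mm above its underside, near the centre of mass (x about -80 mm): a good place to grip from above. The handle is a straight flat bar 24 mm wide (y), 12 mm thick (z 0 to 12 mm), from x = -80 to -224 mm. Axes as the wrench's.
- handle_end (a point): Point near the handle's end, at x = -190 mm in the wrench's frame, 6 mm above its underside. With the wrench on the nut the handle overhangs the lamp base here, its underside 20 mm above the bench. Axes as the wrench's.
- lamp_shade: Green dome lamp shade standing on its rim, 150 mm across, 110 mm high, loose; a bystander. Origin: centre of its underside.
- lamp_arm: Spare loose steel lamp arm with a round knuckle at each end, 286 mm long, 36 mm wide, 24 mm high; a bystander. Origin: its middle, underside; x along it.
Mind the look-alikes: they are no part of the job. What is shaped like the wrench but turquoise is not meant. There is more than one size of the lamp_base; the job needs the larger.

How it is judged:
By the outcome, as a careful person would: the job done as asked, in the order asked, and still so for the second after the job is handed in, with the robot touching nothing.
It also fails if it takes over 70 s, if anything falls off the work surface, if the arm or the gripper's body presses on something with over 40 N, if the wrist force passes 120 N, or if a joint passes its speed limit or range.

### The arm

A 6-joint arm with a two-finger parallel gripper is mounted at the origin on the work surface. World frame = base frame: x ahead of the robot, y to its left, z up, the work surface at z = 0. Lengths are in m, angles in rad, forces in N, time in s.
With the tool pointing down it reaches from about 0.275 to 0.75 m from the base axis. Payload 10.2 kg.
Tool frame: the origin (TCP) lies midway between the tips of the shut fingers; the grasp point (between the pads) lies 19 mm behind it; z points along the fingers, y is the line along which they close (so a half turn about z gives the same grasp; the last joint's range is limited). The gripper opens to 85 mm and grips with 20 to 120 N. Pads are 22 mm wide; open, the fingers measure 114 mm over their backs; the gripper's body (76 mm by 85 mm) begins 54 mm behind the grasp point. The pads swing forward as they close: fully open they stand 13 mm farther back than shut.
Start: joints at [-1.565, 0.313, 1.498, -0, 1.331, -0.223], TCP at [0.119, -0.511, 0.198] pointing down, gripper open.
Joint ranges: [-2.94, 2.94], [-0.97, 2.17], [0.19, 2.56], [-1.23, 4.37], [0.02, 3.11], [-2.88, 2.88]. Speed limits (rad/s): [2.39, 2.39, 3.01, 3.14, 3.14, 3.14].

### API

Orientations are given as a unit quaternion [x, y, z, w].
In Python, from station import manip gives the robot as it stands.
- The arm moves only by the tool drive_tool, never from a script. Its argument "rows" is a list that holds one entry, the list of rows, each a list of 5 numbers: the gripper's target within -1 to 1 (fully open at 1, half-way at 0, shut at -1), then the shift along the tool's x, y, z in mm, then the turn about the tool's z in degrees. A call has 1 to 8 rows; each row is the pose to reach, as a shift and turn from the pose commanded when the call began, along the tool's axes at that moment; what a row does not reach only later rows make up. A row lasts 1/10 s, in which the tool goes at most 50 mm and 8.59 degrees, less where a joint would pass 70% of its speed; a pose out of reach is approached as far as the arm can. A call with a gripper value outside its range is refused whole. The fingers move at their own pace and stop on an object; "grip_force" is the grip in N (left out, the last holds). Time passes only in rows, so rows that repeat a pose let the fingers close. It gives the time, the measured TCP pose, the force, the opening and the grip force at its end, in the units of the state.
- manip.get_obs(): the state, without advancing time (a new reading comes with each control period).
- manip.snapshot(name): name is "scene" or "top"; returns a dict with "color" (420x560x3 uint8, red, green, blue), "camera_matrix" (3x3 intrinsics, pixels), "rvec" (rotation vector, rad) and "tvec" (3), from world to camera coordinates, as OpenCV has them. Camera axes: x right, y down, z forward; pixel columns grow to the right and rows downward; lengths in m; the calibration is good to about 2 mm. A picture is of the moment at which its call begins. There is no depth.
- manip.sign_off(): hands the job in; it is judged then, once.
The state is a dict: "clock": time; "q": joint angles; "joint_velocities": joint speeds; "effort": joint torques, N m; "tool_pos": TCP position; "eef_rot": TCP orientation; "force": force on the tool from outside, world axes, zero at the start; "ft_torque": the same for the moment, N m; "gripper_width": opening from 0.0 (shut) to 1.0 (fully open); "gripper_force": force on a finger pad.
Only numpy, scipy, OpenCV 4.12 (cv2) and the standard library are available. Lean on these libraries where they do the work, as an engineer would, in place of code of your own. Each camera call takes 0.05 s, during which the arm holds its last target. There are 200 camera calls.

## Working session

There is one attempt and no reset: what is moved stays moved. The work goes in short steps, Python scripts to look and compute and a tool call to move; the robot and the scene stay as the last step left them, time stands still between calls to the robot, and variables do not carry over. Pictures are saved under pics/ and viewed, at most 10 in all, crops included, and the job is handed in when it is done.

Besides the shell and the picture viewer there is one more tool, called as name(argument=value, ...), one argument or row to a line, values as JSON. drive_tool: Moves the arm, as the interface text tells. Its arguments: {"type":"object","properties":{"rows":{"type":"array"},"grip_force":{"type":"number"}},"required":["rows"]}

```bash
mkdir -p pics; cat > h.py <<'E'
import numpy as np,cv2
from station import manip
def shot(n,f=None):
    s=manip.snapshot(n)
    if f: cv2.imwrite('pics/'+f+'.png',s['color'][:,:,::-1])
    return s
def ray(s,u,v,z):
    R=cv2.Rodrigues(np.array(s['rvec'],float))[0];t=np.array(s['tvec'],float).ravel()
    p=cv2.undistortPoints(np.array([[[u,v]]],float),np.array(s['camera_matrix']),None)[0,0]
    d=R.T@np.array([p[0],p[1],1]);c=-R.T@t
    return c+d*(z-c[2])/d[2]
def proj(s,P):
    return cv2.projectPoints(np.array(P,float).reshape(-1,1,3),np.array(s['rvec'],float),np.array(s['tvec'],float),np.array(s['camera_matrix']),None)[0][:,0]
E
python3 - <<'E'
from h import *
import pickle
a=shot('top');b=shot('scene')
pickle.dump((a,b),open('s0.pkl','wb'))
for n,s in(('top0',a),('scene0',b)):
    cv2.imwrite(f'pics/{n}.png',cv2.resize(s['color'][:,:,::-1],(800,600)))
    R=cv2.Rodrigues(np.array(s['rvec'],float))[0];print(n,-R.T@np.array(s['tvec']).ravel(),s['camera_matrix'])
print(manip.get_obs())
E
```

```text
top0 [ 0.40985087 -0.00346001  0.94637696] [[406.24287567   0.         280.29297688]
 [  0.         406.24287567 204.60836417]
 [  0.           0.           1.        ]]
scene0 [ 1.04277127 -0.30393953  0.73517545] [[401.31564062   0.         281.71058728]
 [  0.         401.31564062 208.10207431]
 [  0.           0.           1.        ]]
{'clock': 0.1, 'q': array([-1.56542108e+00,  3.13395709e-01,  1.49834441e+00,  3.25462184e-05,
        1.33104166e+00, -2.23433222e-01]), 'joint_velocities': array([ 0.00037415, -0.00126907, -0.00355584,  0.00044599,  0.00241955,
        0.000628  ]), 'effort': array([ 3.81985723e-03, -4.12896037e+01, -2.60136187e+01, -8.33370927e-05,
        3.03662622e-03, -3.20663219e-05]), 'tool_pos': array([ 0.11905782, -0.51104438,  0.19749778]), 'eef_rot': array([ 9.93463236e-01,  1.14150971e-01,  8.04073791e-05, -5.89309550e-04]), 'force': array([ 0.95998102, -0.04629648, -0.3410716 ]), 'ft_torque': array([-0.00325569,  0.01504912, -0.04272088]), 'gripper_force': 0.0, 'gripper_width': 0.9998066405022664}
```

View pics/top0.png

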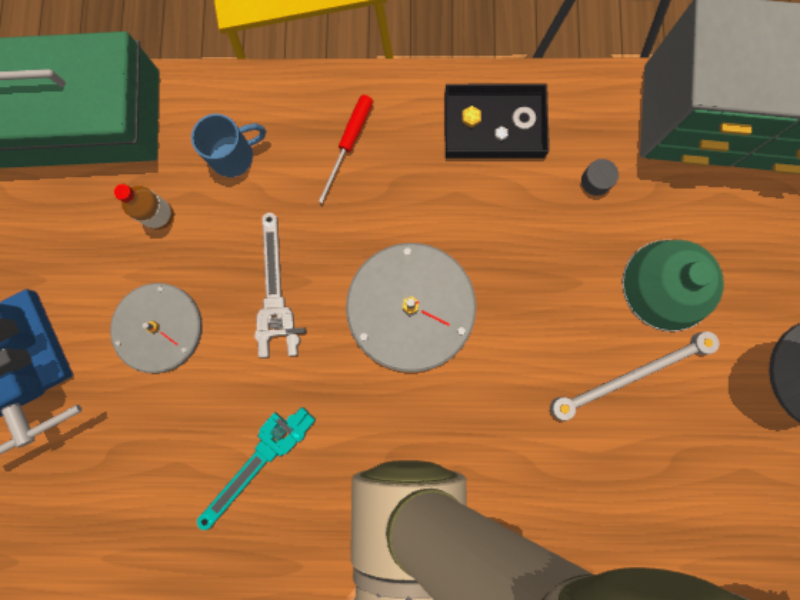

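View pics/scene0.png

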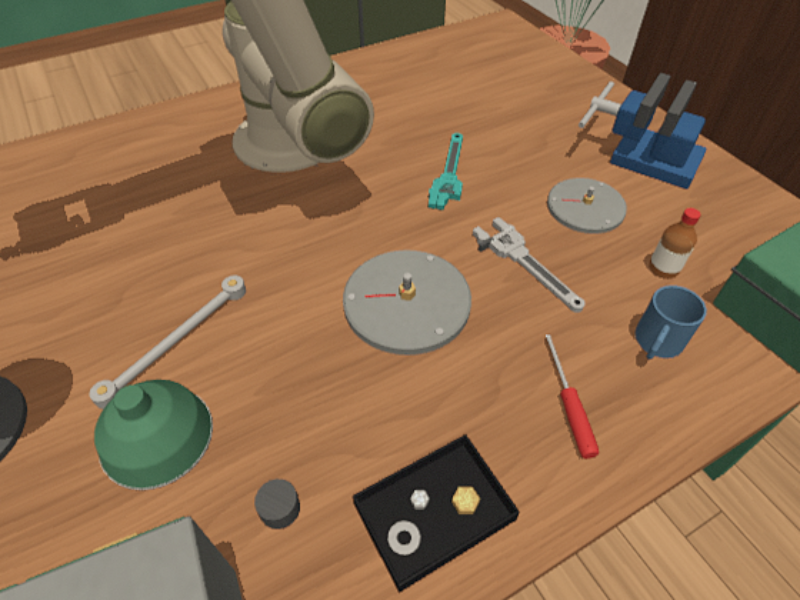

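The top view shows two bases: a large one at (410,307) and a small one at (155,327). It also shows two wrenches: a silver one at (272,290) and a turquoise one at (255,470). The larger base and the silver wrench fit the description. I'll confirm both in one enlarged crop.

```bash
python3 - <<'E'
from h import *
import pickle
a,b=pickle.load(open('s0.pkl','rb'))
c=a['color'][145:265,165:340,::-1]
cv2.imwrite('pics/crop0.png',cv2.resize(c,None,fx=4.5,fy=4.5,interpolation=cv2.INTER_CUBIC))
E
```

```text
(no output)
```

View pics/crop0.png

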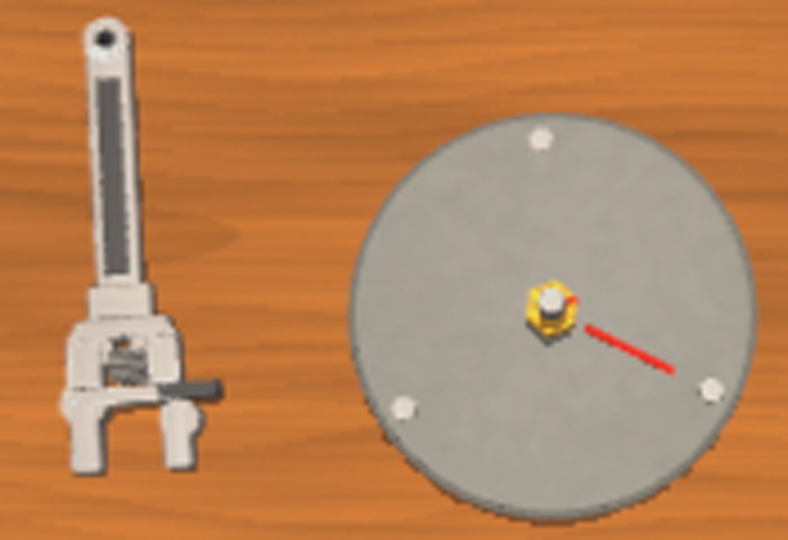

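The crop confirms the silver wrench, with its jaws pointing to image-bottom and the moving jaw on the right, and the large base with its nut at crop pixel (551,308) and red line (587,328)-(673,372). Next I'll measure them.

```bash
python3 - <<'E'
from h import *
import pickle
from scipy.optimize import least_squares
a,b=pickle.load(open('s0.pkl','rb'))
cr=lambda x,y:(165+(x+.5)/4.5-.5,145+(y+.5)/4.5-.5)
f=lambda x,y,z:ray(a,*cr(x,y),z)[:2]*1000
print('red line',f(587,328,.02),f(673,372,.02))
C=[f(352,316,.02),f(756,312,.02),f(551,114,.02)]
for c in C:print(c)
print('stub top',f(552,300,.066)); print('nut',f(551,308,.038),'mark',f(573,300,.038))
# red line pixels
def redline(s):
    im=s['color'].astype(int);m=(im[...,0]>150)&(im[...,1]<90)&(im[...,2]<90);return m
# base circle fits in both views via silhouettes of 'grey' pixels
for s,n in((a,'top'),(b,'scene')):
    im=s['color'].astype(int);g=((im.max(2)-im.min(2))<28)&(im.min(2)>95)
    k,l,st,ce=cv2.connectedComponentsWithStats(g.astype('uint8'))
    seed=l[tuple(np.round(proj(s,[*(np.mean(C[:2],0)/1000+[-.05,0.0]),.02])[0][::-1]).astype(int))]
    c=max(cv2.findContours((l==seed).astype('uint8'),0,1)[0],key=cv2.contourArea)
    h=cv2.convexHull(c)[:,0].astype(float)
    th=np.linspace(0,2*np.pi,360)
    def model(p):
        P=np.vstack([np.c_[p[0]+.105*np.cos(th),p[1]+.105*np.sin(th),0*th+z] for z in(0,.02)])
        return cv2.convexHull(proj(s,P).astype(np.float32))
    r=least_squares(lambda p:[cv2.pointPolygonTest(model(p),(float(x),float(y)),True) for x,y in h],np.mean(C[:2],0)/1000,loss='soft_l1',diff_step=1e-3)
    print(n,'base',r.x*1000,np.abs(r.fun).mean(),st[seed])
    m=redline(s);ys,xs=np.nonzero(m);P=np.array([ray(s,x,y,.02)[:2] for x,y in zip(xs,ys)])*1000
    d=P-r.x*1000;q=np.hypot(*d.T);P=d[(q>22)&(q<75)]
    print(len(P),'line',np.degrees(np.arctan2(*P.mean(0)[::-1])),np.hypot(*P.T).min(),np.hypot(*P.T).max(),cv2.fitLine(P.astype(np.float32),2,0,.01,.01).ravel())
# wrench
print('hole',f(105,39,.012),'end',f(104,18,.012),'neck',f(121,299,.014),'handle bottom L/R',f(98,280,.012),f(142,280,.012),'top L/R',f(86,70,.012),f(131,70,.012))
print('jaw tips L(out,in)',f(73,473,.016),f(104,471,.016),'R',f(166,470,.016),f(197,467,.016),'throat',f(135,404,.016),'worm',f(127,367,.018))
E
```

```text
red line [514.77981467 -17.94996809] [492.59106718 -61.61323047]
[520.23588497 102.14883033]
[ 523.48630634 -103.92564138]
[626.26689481   1.03705644]
stub top [ 5.23139982e+02 -2.09210090e-01]
nut [5.22703485e+02 3.71472216e-01] mark [526.80244369 -10.61972598]
top base [5.22619680e+02 4.55831969e-01] 0.8103849446482816 [ 243  170   90   90 6106]
33 line -115.3834181067904 22.447136656399312 68.3369769132814 [  0.43911886   0.898429   -19.10196    -40.258698  ]
scene base [520.37053812   3.08166552] 1.626344620151845 [ 240  176   90   69 4685]
21 line -108.36768132406601 23.600744243544625 67.25431236821825 [  0.40783286   0.9130566  -14.254518   -42.931496  ]
hole [667.87465561 237.10045119] end [679.32211464 238.10326756] neck [529.09558388 222.59749139] handle bottom L/R [539.21607081 235.46094113] [539.34035243 212.5421677 ] top L/R [651.01482679 246.48080825] [651.08743635 222.63293792]
jaw tips L(out,in) [439.48347452 243.08862596] [440.61419498 227.28656186] R [441.35763861 195.64459971] [442.99264772 179.88049974] throat [474.78469502 212.76941309] worm [493.53770689 217.1476336 ]
```

```bash
cat >> h.py <<'E'
from scipy.spatial.transform import Rotation as Ro
def go(x,y,z,yaw):
    "delta (mm, deg) in tool axes to bring TCP to x,y,z (mm) with tool x at yaw deg"
    o=manip.get_obs();R=Ro.from_quat(o['eef_rot']).as_matrix()
    d=R.T@(np.array([x,y,z])-np.array(o['tool_pos'])*1000)
    cur=np.degrees(np.arctan2(R[1,0],R[0,0]));t=(cur-yaw+180)%360-180
    print('cur',np.round(np.array(o['tool_pos'])*1000,1),round(cur,1),'F',np.round(o['force'],1),'w',round(o['gripper_width'],3),'q',np.round(o['q'],2),'t',round(o['clock'],1),'DELTA',np.round(d,1),'turn',round(t,1))
E
python3 -c "
from h import *
go(552,226,110,5.5)"
```

```text
cur [ 119.1 -511.   197.5] 13.1 F [ 1.  -0.  -0.3] w 1.0 q [-1.57  0.31  1.5   0.    1.33 -0.22] t 0.1 DELTA [ 588.8 -619.5   88.4] turn 7.6
```

drive_tool(
  rows=[
    [[0,589,-620,40,7.6],[0,589,-620,40,7.6],[0,589,-620,40,7.6],[0,589,-620,40,7.6],[0,589,-620,40,7.6],[0,589,-620,40,7.6],[0,589,-620,40,7.6],[0,589,-620,40,7.6]],
  ],
  grip_force=60,
)

```text
clock: 0.9
tool_pos: [0.3218, -0.1649, 0.1793]
eef_rot: [0.999, 0.048, 0.0, 0.0]
force: [2.1, -0.7, 0.1]
gripper_width: 0.498
gripper_force: 0.0
```

```bash
python3 -c "
from h import *
go(552,226,60,5.5)"
```

```text
cur [ 321.8 -164.9  179.3] 5.5 F [ 2.1 -0.7  0.1] w 0.498 q [-0.8  -0.04  1.96  0.    1.22  0.67] t 0.9 DELTA [ 266.4 -367.1  119.2] turn -0.0
```

drive_tool(
  rows=[
    [[0,266,-367,40,0],[0,266,-367,40,0],[0,266,-367,40,0],[0,266,-367,40,0],[0,266,-367,40,0],[0,266,-367,80,0],[0,266,-367,100,0],[0,266,-367,119,0]],
  ],
)

```text
clock: 1.7
tool_pos: [0.5181, 0.1688, 0.0989]
eef_rot: [0.999, 0.048, 0.001, -0.0]
force: [0.6, -0.2, 0.3]
gripper_width: 0.497
gripper_force: 0.0
```

drive_tool(
  rows=[
    [[0,0,0,0,0],[0,0,0,0,0],[0,0,0,0,0]],
  ],
)

```text
clock: 2.0
tool_pos: [0.5172, 0.1657, 0.1002]
eef_rot: [0.999, 0.048, 0.0, 0.0]
force: [-0.6, 0.3, 0.4]
gripper_width: 0.499
gripper_force: 0.0
```

```bash
python3 -c "
from h import *
s=shot('top');c=s['color'][130:270,150:350,::-1]
cv2.imwrite('pics/c1.png',cv2.resize(c,None,fx=4,fy=4,interpolation=cv2.INTER_CUBIC))
go(552,226,1,5.5)"
```

```text
cur [517.3 165.6 100.5] 5.4 F [ 0.   0.2 -1.1] w 0.499 q [ 0.09  0.45  1.58 -0.    1.12  1.57] t 2.0 DELTA [ 40.1 -56.9  99.5] turn -0.1
```

drive_tool(
  rows=[
    [[0,40,-57,20,0],[0,40,-57,40,0],[0,40,-57,70,0],[0,40,-57,92,0],[0,40,-57,98,0],[0,40,-57,98,0],[0,40,-57,98,0]],
  ],
)

```text
clock: 2.75
tool_pos: [0.5525, 0.2268, 0.0032]
eef_rot: [0.999, 0.048, 0.001, -0.0]
force: [-0.0, -0.2, -0.1]
gripper_width: 0.504
gripper_force: 0.0
```

drive_tool(
  rows=[
    [[-1,0,0,0,0],[-1,0,0,0,0],[-1,0,0,0,0],[-1,0,0,0,0],[-1,0,0,0,0],[-1,0,0,0,0],[-1,0,0,0,0]],
  ],
  grip_force=80,
)

```text
clock: 3.45
tool_pos: [0.5515, 0.2271, 0.0014]
eef_rot: [0.999, 0.048, 0.0, 0.0]
force: [0.1, 0.7, -0.5]
gripper_width: 0.002
gripper_force: 0.0
```

```bash
python3 -c "
from h import *
go(552,226,60,5.5)"
```

```text
cur [551.5 227.1   1.4] 5.5 F [ 0.1  0.7 -0.5] w 0.002 q [ 0.19  0.68  1.48 -0.    0.98  1.67] t 3.5 DELTA [  0.4   1.2 -58.6] turn 0.0
```

```bash
python3 -c "
from h import *
s=shot('top');c=s['color'][90:270,130:370,::-1];d=shot('scene')['color'][60:260,250:480,::-1]
A=cv2.resize(c,(400,300),interpolation=cv2.INTER_CUBIC);B=cv2.resize(d,(400,348),interpolation=cv2.INTER_CUBIC)
im=np.zeros((348,800,3),'uint8');im[:300,:400]=A;im[:,400:]=B
cv2.imwrite('pics/c2.png',im)"
```

```text
(no output)
```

View pics/c2.png

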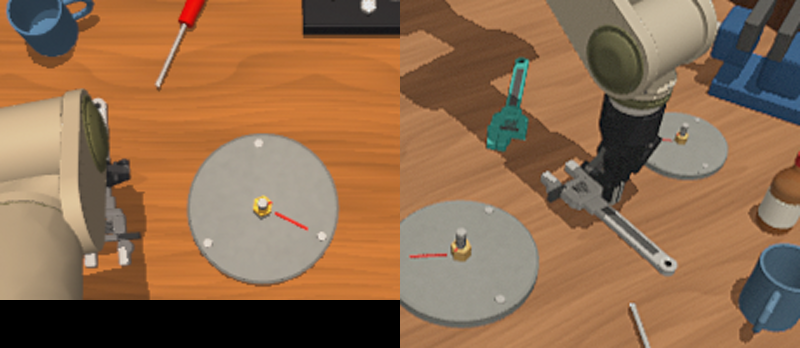

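```bash
python3 -c "
from h import *
import pickle
a,b=pickle.load(open('s0.pkl','rb'))
P=[[.5515,.2271,.002],[.5515,.2271,.06],[.6679,.2371,.012],[.4400,.2352,.016],[.457,.2167,.016],[.5227,.0004,.066]]
for s in (a,b): print(np.round(proj(s,P),1))
b=shot('scene');cv2.imwrite('pics/c3.png',cv2.resize(b['color'][100:220,320:480,::-1],None,fx=5,fy=5,interpolation=cv2.INTER_CUBIC))
"
```

```text
[[191.2 202.3]
 [185.  198.4]
 [187.9 153.3]
 [184.3 249.5]
 [192.6 242.1]
 [287.  211.5]]
[[368.4 183. ]
 [372.5 166.4]
 [403.1 210.3]
 [345.8 151.4]
 [343.8 157.6]
 [284.3 191.5]]
```

View pics/c3.png

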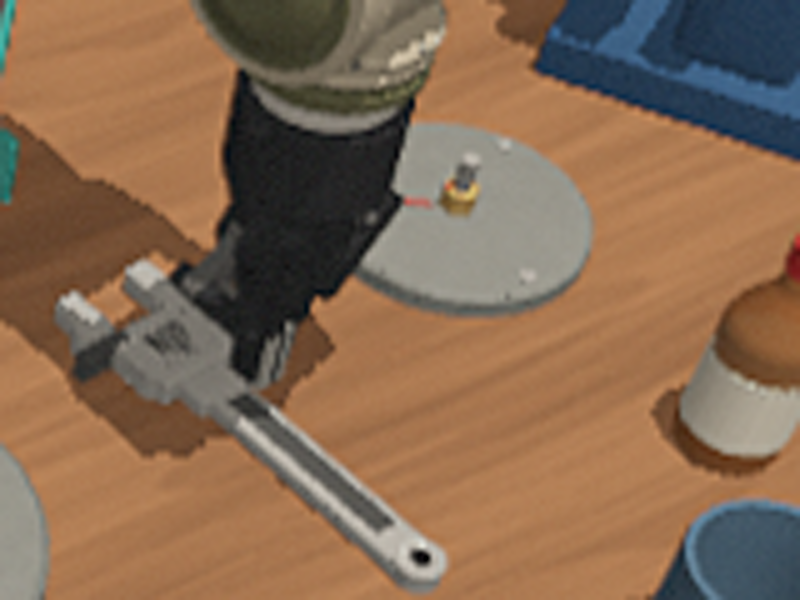

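```bash
python3 -c "
from h import *
s=shot('scene')
for z in (.002,.012,.02):print(z,ray(s,373,177,z)*1000)
# wrench pose from scene crop
c=lambda x,y:(320+(x+.5)/5-.5,100+(y+.5)/5-.5)
print('hole',ray(s,*c(422,557),.012)*1000,'neckcorner L/R',ray(s,*c(230,432),.0)*1000,ray(s,*c(270,395),.012)*1000)
print('tips',ray(s,*c(145,268),.016)*1000,ray(s,*c(70,305),.016)*1000)
t=shot('top')
A=cv2.resize(t['color'][120:260,150:300,::-1],(640,597),interpolation=cv2.INTER_CUBIC)
cv2.imwrite('pics/c4.png',A)
"
```

```text
0.002 [540.48431944 250.2054133    2.        ]
0.012 [547.33516192 242.64726407  12.        ]
0.02 [552.8158359  236.60074468  20.        ]
hole [670.509093   237.57071847  12.        ] neckcorner L/R [554.93653874 216.30161343   0.        ] [552.49147816 240.52205805  12.        ]
tips [449.37387235 237.4427258   16.        ] [453.26973529 187.26664589  16.        ]
```

View pics/c4.png

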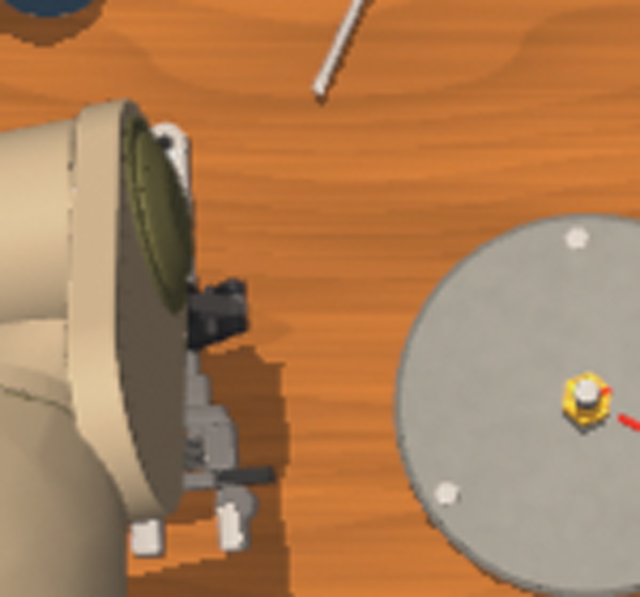

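The two views are hard to reconcile: the fingers read fully shut, but the wrench hasn't moved. I'll lift and open the gripper, then look again.

drive_tool(
  rows=[
    [[-1,0,0,-40,0],[-1,0,0,-80,0],[-1,0,0,-100,0],[-1,0,0,-100,0],[-1,0,0,-100,0]],
  ],
)

```text
clock: 4.2
tool_pos: [0.5512, 0.227, 0.1008]
eef_rot: [0.999, 0.048, -0.0, 0.0]
force: [-0.6, -0.7, 0.1]
gripper_width: 0.002
gripper_force: 0.0
```

```bash
python3 -c "
from h import *
s=shot('scene');t=shot('top')
A=cv2.resize(s['color'][60:230,300:470,::-1],(400,400),interpolation=cv2.INTER_CUBIC)
B=cv2.resize(t['color'][110:280,130:300,::-1],(400,400),interpolation=cv2.INTER_CUBIC)
cv2.imwrite('pics/c5.png',np.hstack([A,B]))
go(552,226,0,5.5)
p=np.array(manip.get_obs()['tool_pos'])
print(proj(s,[p]),proj(t,[p]))
"
```

```text
cur [550.7 226.9  99.9] 5.5 F [-0.1  0.7 -0. ] w 0.002 q [0.19 0.56 1.4  0.   1.19 1.67] t 4.3 DELTA [ 1.4  1.  99.9] turn 0.0
[[375.27210823 153.87379859]] [[180.33422532 195.74927809]]
```

View pics/c5.png

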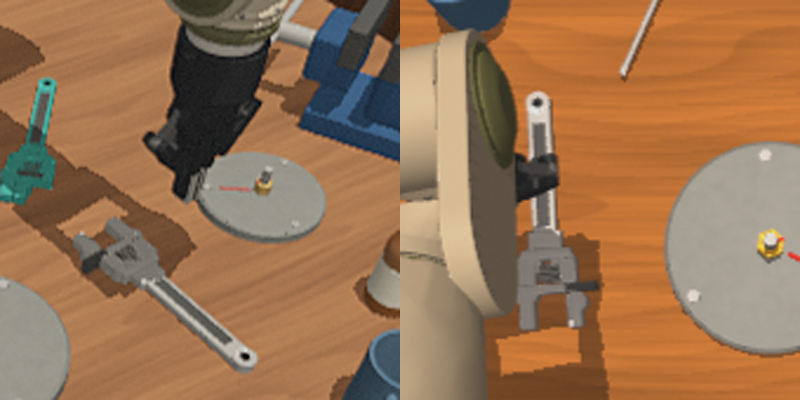

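The pictures put the shut tips about 20–30 mm above the reported TCP, which explains why the fingers closed over the handle without touching it. I'll check that with a slow guarded descent onto the handle.

drive_tool(
  rows=[
    [[-1,1,0,50,0],[-1,1,0,90,0],[-1,1,0,100,0],[-1,1,0,100,0],[-1,1,0,103,0],[-1,1,0,103,0]],
  ],
)

```text
clock: 4.9
tool_pos: [0.5534, 0.2274, -0.0001]
eef_rot: [0.999, 0.048, 0.001, -0.0]
force: [0.2, -0.3, -0.3]
gripper_width: -0.002
gripper_force: 0.0
```

drive_tool(
  rows=[
    [[-1,0,0,2,0],[-1,0,0,2,0],[-1,0,0,4,0],[-1,0,0,4,0]],
  ],
)

```text
clock: 5.3
tool_pos: [0.5524, 0.2272, -0.0057]
eef_rot: [0.999, 0.048, -0.0, 0.0]
force: [-0.0, 0.8, 0.9]
gripper_width: -0.001
gripper_force: 0.0
```

drive_tool(
  rows=[
    [[-1,0,0,2,0],[-1,0,0,2,0],[-1,0,0,4,0],[-1,0,0,4,0]],
  ],
)

```text
clock: 5.7
tool_pos: [0.5523, 0.2272, -0.0099]
eef_rot: [0.999, 0.048, -0.0, 0.0]
force: [-0.1, 0.2, 0.6]
gripper_width: 0.0
gripper_force: 0.0
```

drive_tool(
  rows=[
    [[-1,0,0,2,0],[-1,0,0,2,0],[-1,0,0,2,0]],
  ],
)

```text
clock: 6.0
tool_pos: [0.5524, 0.2272, -0.0117]
eef_rot: [0.999, 0.048, -0.0, 0.0]
force: [0.8, -0.7, 0.4]
gripper_width: -0.002
gripper_force: 0.0
```

drive_tool(
  rows=[
    [[-1,0,0,2,0],[-1,0,0,2,0],[-1,0,0,2,0]],
  ],
)

```text
clock: 6.3
tool_pos: [0.5524, 0.2272, -0.0137]
eef_rot: [0.999, 0.048, -0.0, 0.0]
force: [-0.3, -0.5, -0.5]
gripper_width: -0.001
gripper_force: 0.0
```

drive_tool(
  rows=[
    [[-1,0,0,2,0],[-1,0,0,2,0],[-1,0,0,2,0]],
  ],
)

```text
clock: 6.6
tool_pos: [0.5524, 0.2272, -0.0157]
eef_rot: [0.999, 0.048, -0.0, 0.0]
force: [-0.2, -0.7, -0.2]
gripper_width: 0.002
gripper_force: 0.0
```

drive_tool(
  rows=[
    [[-1,0,0,2,0],[-1,0,0,2,0],[-1,0,0,2,0]],
  ],
)

```text
clock: 6.9
tool_pos: [0.5524, 0.2272, -0.0177]
eef_rot: [0.999, 0.048, -0.0, 0.0]
force: [-0.8, 0.3, -0.1]
gripper_width: 0.002
gripper_force: 0.0
```

```bash
python3 -c "
from h import *
s=shot('scene')
for z in (.10,.115,.125,.135): print(z,ray(s,380.8,144.,z)*1000)
cv2.imwrite('pics/c6.png',cv2.resize(s['color'][110:210,330:450,::-1],None,fx=6,fy=6,interpolation=cv2.INTER_CUBIC))
go(552,226,-20,5.5)
"
```

```text
0.1 [529.98271972 259.56136371 100.        ]
0.115 [542.09248919 246.25399572 115.        ]
0.125 [550.16566884 237.38241706 125.        ]
0.135 [558.23884848 228.51083839 135.        ]
cur [552.4 227.2 -17.7] 5.5 F [-0.6 -0.6 -0.3] w -0.004 q [ 0.19  0.71  1.48 -0.    0.95  1.67] t 7.0 DELTA [-0.6  1.1  2.3] turn 0.0
```

View pics/c6.png

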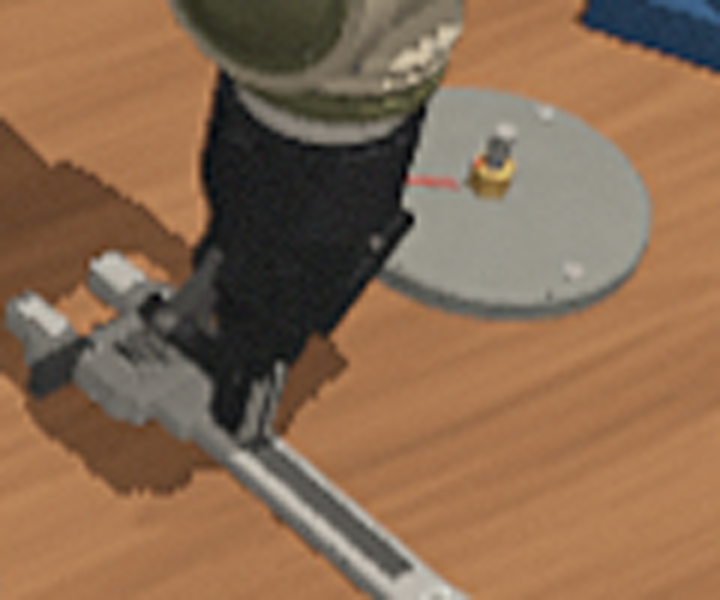

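The shut tips are now right on the handle at crop (245,447), almost touching. I'll continue the guarded descent.

drive_tool(
  rows=[
    [[-1,0,0,2,0],[-1,0,0,2,0],[-1,0,0,2,0]],
  ],
)

```text
clock: 7.25
tool_pos: [0.5524, 0.2272, -0.0197]
eef_rot: [0.999, 0.048, -0.0, 0.0]
force: [-0.2, 0.3, 0.1]
gripper_width: 0.0
gripper_force: 0.0
```

drive_tool(
  rows=[
    [[-1,0,0,2,0],[-1,0,0,2,0],[-1,0,0,2,0]],
  ],
)

```text
clock: 7.55
tool_pos: [0.5527, 0.2272, -0.0212]
eef_rot: [0.999, 0.048, 0.0, -0.0]
force: [-0.7, -0.2, 4.8]
gripper_width: 0.003
gripper_force: 2.6
```

```bash
python3 -c "
from h import *
go(552,226,-20,5.5)"
```

```text
cur [552.7 227.2 -21.2] 5.5 F [-0.7 -0.2  4.8] w 0.003 q [ 0.19  0.71  1.49 -0.    0.94  1.67] t 7.5 DELTA [-0.8  1.1 -1.2] turn 0.0
```

Contact came at a reported z of -21 with the handle top at 12 mm, so the real tip height is the reported value plus 33 mm. I'll redo the grasp with that correction.

drive_tool(
  rows=[
    [[0,-1,1,-25,0],[0,-1,1,-25,0],[0,-1,1,-25,0],[0,-1,1,-25,0],[0,-1,1,-25,0],[0,-1,1,-15,0],[0,-1,1,-6,0],[0,-1,1,-6,0]],
  ],
)

```text
clock: 8.35
tool_pos: [0.5504, 0.2258, -0.0177]
eef_rot: [0.999, 0.048, -0.002, 0.0]
force: [-0.5, 0.2, 0.7]
gripper_width: 0.499
gripper_force: 0.0
```

drive_tool(
  rows=[
    [[0,0,0,7,0],[0,0,0,13,0],[0,0,0,15,0],[0,0,0,15,0]],
  ],
)

```text
clock: 8.75
tool_pos: [0.5514, 0.2261, -0.031]
eef_rot: [0.999, 0.048, -0.0, 0.0]
force: [-0.1, -0.1, 0.2]
gripper_width: 0.503
gripper_force: 0.0
```

drive_tool(
  rows=[
    [[-1,0,0,0,0],[-1,0,0,0,0],[-1,0,0,0,0],[-1,0,0,0,0],[-1,0,0,0,0]],
  ],
  grip_force=80,
)

```text
clock: 9.25
tool_pos: [0.5518, 0.2263, -0.0299]
eef_rot: [0.999, 0.048, 0.0, -0.0]
force: [-2.6, -0.0, 6.0]
gripper_width: 0.251
gripper_force: 79.2
```

drive_tool(
  rows=[
    [[-1,0,0,-20,0],[-1,0,0,-40,0],[-1,0,0,-70,0],[-1,0,0,-70,0],[-1,0,0,-70,0]],
  ],
)

```text
clock: 9.75
tool_pos: [0.5512, 0.2259, 0.0385]
eef_rot: [0.999, 0.048, -0.0, 0.0]
force: [-0.3, -0.5, -4.1]
gripper_width: 0.255
gripper_force: 79.3
```

```bash
python3 -c "
from h import *
import pickle
s=shot('scene');t=shot('top');pickle.dump((t,s),open('s1.pkl','wb'))
A=cv2.resize(s['color'][60:230,290:460,::-1],(400,400),interpolation=cv2.INTER_CUBIC)
B=cv2.resize(t['color'][110:280,130:300,::-1],(400,400),interpolation=cv2.INTER_CUBIC)
cv2.imwrite('pics/c7.png',np.hstack([A,B]))
go(552,226,0,5.5)
"
```

```text
cur [550.5 225.8  37.4] 5.5 F [-0.3 -0.4 -4.5] w 0.251 q [ 0.19  0.63  1.46 -0.    1.06  1.67] t 9.8 DELTA [ 1.6 -0.  37.4] turn 0.0
```

View pics/c7.png

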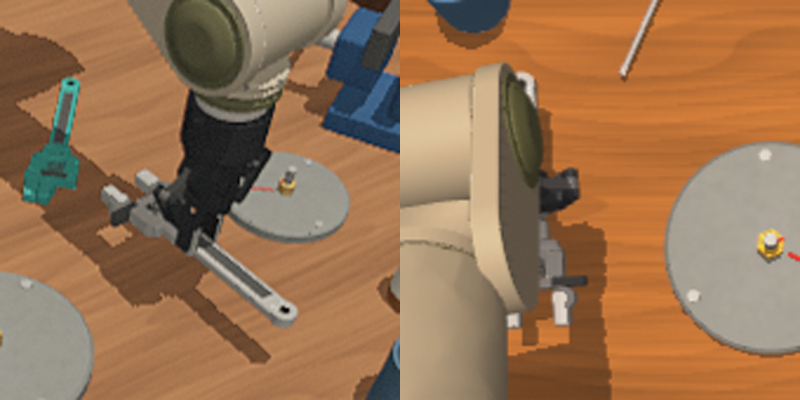

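I'm gripping the handle; the width ratio of 0.25 and the 4 N load fit the wrench. Next I'll refine the nut angle numerically.

```bash
python3 - <<'E'
from h import *
import pickle
a,b=pickle.load(open('s0.pkl','rb'));c,d=pickle.load(open('s1.pkl','rb'))
for n,s in(('top',a),('scene',b),('top1',c),('sc1',d)):
    im=s['color'].astype(int)
    u0,v0=np.round(proj(s,[.5226,.0005,.038])[0]).astype(int)
    m=np.zeros(im.shape[:2]);red=np.clip(im[...,0]-np.maximum(im[...,1],0)*1.0-40,0,None)*(im[...,2]<100)
    # exclude yellow brass: need g small vs r
    red=np.where((im[...,1]<0.55*im[...,0])&(im[...,0]>120),1,0)
    pts=[]
    for v in range(v0-9,v0+10):
        for u in range(u0-11,u0+12):
            if red[v,u]:
                p=ray(s,u,v,.038)[:2]*1000-np.array([522.6,.5])
                if np.hypot(*p)<17: pts.append((u,v,*np.round(p,1),*im[v,u]))
    print(n,u0,v0)
    for p in pts:print(*p,round(np.degrees(np.arctan2(p[3],p[2])),0))
    # stub axis consistency: brass mask centroid
    br=(im[...,0]>130)&(im[...,1]>.6*im[...,0])&(im[...,2]<.5*im[...,0])
    vs,us=np.nonzero(br[v0-14:v0+15,u0-14:u0+15]);print('brass bbox',us.min()+u0-14,us.max()+u0-14,vs.min()+v0-14,vs.max()+v0-14)
    if n in('top','scene'):
        # render-free hexagon IoU fit over (x,y,theta)
        best=[]
        K=8;x0,y0=u0-14,v0-14
        M=cv2.resize((br|(red>0))[v0-14:v0+15,u0-14:u0+15].astype('uint8'),None,fx=K,fy=K,interpolation=0)
        M=cv2.fillPoly(np.zeros_like(M),[cv2.convexHull(np.argwhere(M)[:,::-1].astype(np.int32))],1)
        for th in range(0,60,3):
          for dx in np.arange(-4,4.1,1):
            for dy in np.arange(-4,4.1,1):
              ang=np.radians(th+60*np.arange(6))
              P=np.vstack([np.c_[.5226+dx/1000+.01386*np.cos(ang),.0005+dy/1000+.01386*np.sin(ang),0*ang+z] for z in(.02,.038)])
              H=cv2.convexHull(((proj(s,P)-[x0,y0]+.5)*K).astype(np.int32))
              T=cv2.fillPoly(np.zeros_like(M),[H],1)
              best.append(((T&M).sum()/(T|M).sum(),th,dx,dy))
        best.sort(reverse=True);print(best[:6])
E
```

```text
top 287 213
291 211 4.8 -9.0 238 85 35 -62.0
292 211 4.8 -11.2 234 83 62 -67.0
291 212 2.6 -9.0 221 102 42 -74.0
brass bbox 282 292 208 219
[(np.float64(0.620081531371854), 39, np.float64(0.0), np.float64(-1.0)), (np.float64(0.6197158081705151), 45, np.float64(0.0), np.float64(-1.0)), (np.float64(0.6173442215515711), 42, np.float64(0.0), np.float64(-1.0)), (np.float64(0.6159439567260796), 48, np.float64(0.0), np.float64(-1.0)), (np.float64(0.6150234741784038), 45, np.float64(-1.0), np.float64(-2.0)), (np.float64(0.6144994246260069), 36, np.float64(0.0), np.float64(-1.0))]
scene 284 200
281 203 5.3 -11.5 210 115 78 -65.0
282 203 6.5 -9.5 222 84 67 -56.0
281 204 7.9 -12.9 179 87 57 -59.0
brass bbox 280 290 198 209
[(np.float64(0.673171605048787), 12, np.float64(2.0), np.float64(-4.0)), (np.float64(0.6725545890289366), 3, np.float64(2.0), np.float64(-4.0)), (np.float64(0.6709614359338901), 6, np.float64(2.0), np.float64(-4.0)), (np.float64(0.6701505757307351), 3, np.float64(2.0), np.float64(-3.0)), (np.float64(0.6700417443822719), 6, np.float64(2.0), np.float64(-3.0)), (np.float64(0.6700354609929078), 0, np.float64(2.0), np.float64(-4.0))]
top1 287 213
291 211 4.8 -9.0 239 86 36 -62.0
292 211 4.8 -11.2 235 82 61 -67.0
291 212 2.6 -9.0 222 102 41 -74.0
brass bbox 282 292 208 219
sc1 284 200
281 203 5.3 -11.5 213 117 80 -65.0
282 203 6.5 -9.5 226 87 70 -56.0
281 204 7.9 -12.9 184 92 62 -59.0
brass bbox 280 290 198 209
```

```bash
python3 -c "
from h import *
go(616.9,-5.6,55,-5.5)"
```

```text
cur [550.5 225.8  37.4] 5.5 F [-0.3 -0.4 -4.5] w 0.251 q [ 0.19  0.63  1.46 -0.    1.06  1.67] t 9.8 DELTA [ 43.8 236.7 -17.6] turn 11.0
```

drive_tool(
  rows=[
    [[-1,0,20,-20,2],[-1,12,60,-20,5],[-1,20,100,-20,8],[-1,28,140,-20,11],[-1,36,180,-20,11],[-1,41,215,-20,11],[-1,43.8,236.7,-18,11],[-1,43.8,236.7,-18,11]],
  ],
)

```text
clock: 10.65
tool_pos: [0.6175, -0.0082, 0.0553]
eef_rot: [0.999, -0.05, -0.001, 0.0]
force: [0.0, 0.8, -4.6]
gripper_width: 0.246
gripper_force: 79.5
```

drive_tool(
  rows=[
    [[-1,0,0,0,0],[-1,0,0,0,0],[-1,0,0,0,0]],
  ],
)

```text
clock: 10.95
tool_pos: [0.6176, -0.0042, 0.0571]
eef_rot: [0.999, -0.047, -0.0, -0.0]
force: [-0.6, 0.4, -3.8]
gripper_width: 0.247
gripper_force: 79.5
```

```bash
python3 - <<'E'
from h import *
go(616.9,-5.6,-4,-5.5)
t=shot('top');s=shot('scene')
e=np.array([-.9954,.0958]);y=np.array([-.0958,-.9954]);O=np.array([522.4,3.1])
z0=.055+.031
W=lambda x,yy,z:[*((O+x*e+yy*y)/1000),z0+z]
P=[W(16,-20,.016),W(16,-12,.016),W(16,19,.016),W(-210,0,.012),W(-95,0,.012)]
print(np.round(proj(t,P),1));print(np.round(proj(s,P),1))
A=cv2.resize(t['color'][140:300,190:350,::-1],(400,400),interpolation=cv2.INTER_CUBIC)
B=cv2.resize(s['color'][140:300,230:390,::-1],(400,400),interpolation=cv2.INTER_CUBIC)
cv2.imwrite('pics/c8.png',np.hstack([A,B]))
E
```

```text
cur [617.6  -4.2  57.1] -5.4 F [-0.6  0.4 -3.8] w 0.247 q [-0.2   0.65  1.37  0.    1.13  1.47] t 10.9 DELTA [-0.5  1.4 61.1] turn 0.1
[[275.4 216. ]
 [279.2 216.4]
 [293.9 217.9]
 [295.5 114.6]
 [290.2 165.9]]
[[290.7 172.4]
 [287.4 173.4]
 [274.5 177.5]
 [331.6 255.5]
 [304.6 212. ]]
```

drive_tool(
  rows=[
    [[-1,-0.5,1.4,10,0],[-1,-0.5,1.4,16,0],[-1,-0.5,1.4,18,0],[-1,-0.5,1.4,21,0],[-1,-0.5,1.4,24,0],[-1,-0.5,1.4,24,0]],
  ],
)

```text
clock: 11.65
tool_pos: [0.6171, -0.0067, 0.0329]
eef_rot: [0.999, -0.048, -0.0, -0.0]
force: [-0.8, -0.1, -4.9]
gripper_width: 0.25
gripper_force: 79.5
```

drive_tool(
  rows=[
    [[-1,0,0,5,0],[-1,0,0,10,0],[-1,0,0,15,0],[-1,0,0,20,0],[-1,0,0,22,0],[-1,0,0,22,0]],
  ],
)

```text
clock: 12.25
tool_pos: [0.6171, -0.0066, 0.0109]
eef_rot: [0.999, -0.048, -0.0, -0.0]
force: [0.8, 0.9, -4.2]
gripper_width: 0.248
gripper_force: 79.5
```

drive_tool(
  rows=[
    [[-1,0,0,3,0],[-1,0,0,6,0],[-1,0,0,6,0]],
  ],
)

```text
clock: 12.55
tool_pos: [0.617, -0.0066, 0.0049]
eef_rot: [0.999, -0.048, -0.0, -0.0]
force: [0.6, -0.3, -3.7]
gripper_width: 0.249
gripper_force: 79.5
```

drive_tool(
  rows=[
    [[-1,0,0,4,0],[-1,0,0,8,0],[-1,0,0,11,0],[-1,0,0,11,0]],
  ],
)

```text
clock: 12.95
tool_pos: [0.6169, -0.0066, -0.0062]
eef_rot: [0.999, -0.048, -0.0, -0.0]
force: [0.2, -0.8, -4.1]
gripper_width: 0.258
gripper_force: 79.5
```

drive_tool(
  rows=[
    [[-1,0,0,1.5,0],[-1,0,0,2.5,0],[-1,0,0,2.5,0]],
  ],
)

```text
clock: 13.25
tool_pos: [0.6172, -0.0067, -0.0082]
eef_rot: [0.999, -0.048, -0.0, 0.0]
force: [-0.9, -0.2, -3.8]
gripper_width: 0.253
gripper_force: 79.5
```

drive_tool(
  rows=[
    [[-1,0,0,1,0],[-1,0,0,1.5,0],[-1,0,0,1.5,0]],
  ],
)

```text
clock: 13.55
tool_pos: [0.6173, -0.0067, -0.0096]
eef_rot: [0.999, -0.048, 0.0, 0.0]
force: [0.0, -0.1, -3.6]
gripper_width: 0.249
gripper_force: 79.5
```

drive_tool(
  rows=[
    [[-1,0,0.5,0,0],[-1,0,1,0,0],[-1,0,1,0,0]],
  ],
)

```text
clock: 13.85
tool_pos: [0.6172, -0.0077, -0.0096]
eef_rot: [0.999, -0.048, 0.0, -0.0]
force: [0.3, 0.2, -3.1]
gripper_width: 0.255
gripper_force: 79.5
```

drive_tool(
  rows=[
    [[-1,0,0.5,0,0],[-1,0,1,0,0],[-1,0,1,0,0]],
  ],
)

```text
clock: 14.15
tool_pos: [0.617, -0.0084, -0.0096]
eef_rot: [0.999, -0.048, -0.0, -0.0]
force: [-0.1, 2.7, -4.7]
gripper_width: 0.251
gripper_force: 79.6
```

```bash
python3 -c "
from h import *
go(616.9,-8.6,-10,-5.5)
o=manip.get_obs();print(o['ft_torque'])"
```

```text
cur [617.   -8.4  -9.6] -5.5 F [-0.1  2.7 -4.7] w 0.251 q [-0.2   0.73  1.41  0.    1.    1.46] t 14.2 DELTA [-0.1  0.2  0.4] turn -0.0
[ 0.38775686 -0.03142533 -0.22794003]
```

drive_tool(
  rows=[
    [[-1,0,-0.7,0,0],[-1,-1,-0.7,0,0],[-1,-2,-0.7,0,0],[-1,-2,-0.7,0,0]],
  ],
)

```text
clock: 14.55
tool_pos: [0.6151, -0.0078, -0.0096]
eef_rot: [0.999, -0.048, 0.0, 0.0]
force: [0.6, 1.2, -3.7]
gripper_width: 0.251
gripper_force: 79.6
```

drive_tool(
  rows=[
    [[-1,-0.5,0,0,0],[-1,-1,0,0,0],[-1,-1,0,0,0]],
  ],
)

```text
clock: 14.85
tool_pos: [0.6141, -0.0077, -0.0096]
eef_rot: [0.999, -0.048, -0.0, 0.0]
force: [0.8, 0.0, -3.3]
gripper_width: 0.253
gripper_force: 79.6
```

drive_tool(
  rows=[
    [[-1,-0.5,0,0,0],[-1,-1,0,0,0],[-1,-1,0,0,0]],
  ],
)

```text
clock: 15.15
tool_pos: [0.6134, -0.0076, -0.0095]
eef_rot: [0.999, -0.048, 0.0, 0.0]
force: [1.7, 1.4, -4.2]
gripper_width: 0.252
gripper_force: 79.6
```

drive_tool(
  rows=[
    [[-1,-0.5,0,0,0],[-1,-1,0,0,0],[-1,-1,0,0,0]],
  ],
)

```text
clock: 15.45
tool_pos: [0.6133, -0.0076, -0.0092]
eef_rot: [0.999, -0.048, 0.002, 0.0]
force: [6.5, -0.8, -4.8]
gripper_width: 0.251
gripper_force: 79.5
```

drive_tool(
  rows=[
    [[-1,2.5,0,0,0],[-1,5,0,0,0],[-1,5,0,1,0],[-1,5,0,1,0]],
  ],
)

```text
clock: 15.85
tool_pos: [0.6168, -0.0079, -0.0099]
eef_rot: [0.999, -0.048, -0.0, 0.0]
force: [-5.6, 1.4, 5.1]
gripper_width: 0.249
gripper_force: 80.7
```

```bash
python3 -c "
from h import *
go(617.3,-8.0,-10.5,-5.5)"
```

```text
cur [616.8  -7.9  -9.9] -5.5 F [-5.6  1.4  5.1] w 0.249 q [-0.2   0.73  1.41 -0.    1.    1.46] t 15.8 DELTA [0.5 0.1 0.6] turn 0.0
```

drive_tool(
  rows=[
    [[0,0,0,0,0],[0,0,0,0,0],[0,0,0,0,0],[0,0,0,-15,0],[0,0,0,-35,0],[0,0,0,-40,0]],
  ],
)

```text
clock: 16.45
tool_pos: [0.6186, -0.0083, 0.0324]
eef_rot: [0.999, -0.048, 0.002, 0.0]
force: [0.3, 0.3, 0.3]
gripper_width: 0.5
gripper_force: 0.0
```

drive_tool(
  rows=[
    [[-1,-20,2,0,0],[-1,-40,3.4,0,0],[-1,-51,3.4,0,0],[-1,-51,3.4,0,0],[-1,-51,3.4,0,0],[-1,-51,3.4,8,0],[-1,-51,3.4,16,0],[-1,-51,3.4,16,0]],
  ],
)

```text
clock: 17.25
tool_pos: [0.5653, -0.0063, 0.0117]
eef_rot: [0.999, -0.048, -0.001, -0.0]
force: [0.6, -0.3, -0.0]
gripper_width: -0.002
gripper_force: 0.0
```

```bash
python3 - <<'E'
from h import *
go(565.8,-7.0,8,-5.5)
s=shot('scene');t=shot('top')
B=cv2.resize(s['color'][150:270,240:360,::-1],(400,400),interpolation=cv2.INTER_CUBIC)
A=cv2.resize(t['color'][120:240,230:350,::-1],(400,400),interpolation=cv2.INTER_CUBIC)
cv2.imwrite('pics/c9.png',np.hstack([A,B]))
E
```

```text
cur [565.3  -6.3  11.7] -5.5 F [ 0.6 -0.3 -0. ] w -0.002 q [-0.22  0.61  1.57  0.    0.96  1.45] t 17.2 DELTA [0.5 0.7 3.6] turn 0.0
```

drive_tool(
  rows=[
    [[-1,0,0,2,0],[-1,0,0,4,0],[-1,0,0,4,0]],
  ],
)

```text
clock: 17.65
tool_pos: [0.5659, -0.0064, 0.0092]
eef_rot: [0.999, -0.048, -0.0, -0.0]
force: [-0.2, -0.1, -0.5]
gripper_width: -0.004
gripper_force: 0.0
```

drive_tool(
  rows=[
    [[-1,0,0,1,0],[-1,0,0,2,0],[-1,0,0,2,0]],
  ],
)

```text
clock: 17.95
tool_pos: [0.566, -0.0064, 0.0073]
eef_rot: [0.999, -0.048, -0.0, -0.0]
force: [0.6, 0.2, -0.4]
gripper_width: -0.001
gripper_force: 0.0
```

drive_tool(
  rows=[
    [[-1,0,0,1,0],[-1,0,0,1.5,0],[-1,0,0,1.5,0]],
  ],
)

```text
clock: 18.25
tool_pos: [0.5662, -0.0065, 0.0066]
eef_rot: [0.999, -0.048, 0.0, 0.0]
force: [-1.9, 0.1, 7.1]
gripper_width: 0.0
gripper_force: 3.4
```

drive_tool(
  rows=[
    [[-1,0,0,1,0],[-1,0,0,1,0]],
  ],
)

```text
clock: 18.45
tool_pos: [0.5665, -0.0065, 0.0064]
eef_rot: [0.999, -0.048, 0.001, 0.0]
force: [-3.7, 0.5, 14.3]
gripper_width: 0.003
gripper_force: 7.0
```

drive_tool(
  rows=[
    [[-1,0,0,0.6,0],[-1,-3,0,0.6,0],[-1,-6,0,0.6,0],[-1,-8,0,0.6,0]],
  ],
)

```text
clock: 18.85
tool_pos: [0.561, -0.006, 0.0065]
eef_rot: [0.999, -0.048, 0.004, 0.0]
force: [4.5, 1.7, 9.6]
gripper_width: -0.002
gripper_force: 5.0
```

drive_tool(
  rows=[
    [[-1,-3,0,0,0],[-1,-6,0,0,0],[-1,-8,0,0,0]],
  ],
)

```text
clock: 19.15
tool_pos: [0.5529, -0.0052, 0.0064]
eef_rot: [0.999, -0.048, 0.004, 0.0]
force: [3.9, 1.8, 8.8]
gripper_width: 0.003
gripper_force: 4.5
```

```bash
python3 - <<'E'
from h import *
go(566,-6.4,11,-5.5)
E
```

```text
cur [552.9  -5.2   6.4] -5.5 F [3.9 1.8 8.8] w 0.003 q [-0.22  0.59  1.63  0.    0.92  1.44] t 19.1 DELTA [13.1 -0.1 -4.5] turn -0.0
```

drive_tool(
  rows=[
    [[-1,0,0,-5,0],[-1,7,0.5,-5,0],[-1,14,0.5,-5,0],[-1,14,0.5,0,0],[-1,14,0.5,1.2,0],[-1,14,0.5,1.2,0]],
  ],
)

```text
clock: 19.75
tool_pos: [0.5666, -0.0073, 0.0062]
eef_rot: [0.999, -0.048, 0.003, 0.001]
force: [-3.8, 0.5, 28.0]
gripper_width: -0.001
gripper_force: 13.8
```

drive_tool(
  rows=[
    [[-1,-3,0,0,0],[-1,-6,0,0,0],[-1,-8,0,0,0]],
  ],
)

```text
clock: 20.05
tool_pos: [0.5604, -0.0067, 0.0062]
eef_rot: [0.999, -0.048, 0.006, 0.001]
force: [6.2, 0.4, 21.3]
gripper_width: -0.004
gripper_force: 10.3
```

drive_tool(
  rows=[
    [[-1,-3,0,0,0],[-1,-6,0,0,0],[-1,-7,0,0,0]],
  ],
)

```text
clock: 20.35
tool_pos: [0.5531, -0.006, 0.0061]
eef_rot: [0.999, -0.048, 0.005, 0.001]
force: [4.0, 1.7, 20.1]
gripper_width: 0.004
gripper_force: 10.1
```

drive_tool(
  rows=[
    [[-1,0,0,-6,0],[-1,7,-0.3,-6,0],[-1,15,-0.3,-6,0],[-1,15,-0.3,-1,0],[-1,15,-0.3,0,0],[-1,15,-0.3,0,0]],
  ],
)

```text
clock: 20.95
tool_pos: [0.5669, -0.007, 0.0061]
eef_rot: [0.999, -0.048, 0.003, 0.001]
force: [-2.1, 0.9, 28.8]
gripper_width: 0.004
gripper_force: 14.3
```

drive_tool(
  rows=[
    [[-1,-3,0,0,0],[-1,-6,0,0,0],[-1,-9,0,0,0],[-1,-12,0,0,0],[-1,-15,0,0,0]],
  ],
)

```text
clock: 21.45
tool_pos: [0.5537, -0.0056, 0.0061]
eef_rot: [0.999, -0.048, 0.006, 0.001]
force: [4.8, 1.3, 20.3]
gripper_width: 0.002
gripper_force: 10.3
```

drive_tool(
  rows=[
    [[-1,0,0,-6,0],[-1,7,0,-6,0],[-1,15,0,-6,0],[-1,15,0,-1,0],[-1,15,0,0,0],[-1,15,0,0,0]],
  ],
)

```text
clock: 22.05
tool_pos: [0.567, -0.007, 0.0062]
eef_rot: [0.999, -0.048, 0.003, 0.001]
force: [-2.1, 0.8, 28.9]
gripper_width: 0.002
gripper_force: 14.4
```

drive_tool(
  rows=[
    [[-1,-3,0,0,0],[-1,-6,0,0,0]],
  ],
)

```text
clock: 22.25
tool_pos: [0.5628, -0.0066, 0.0063]
eef_rot: [0.999, -0.048, 0.006, 0.001]
force: [6.6, 2.3, 21.6]
gripper_width: -0.0
gripper_force: 11.2
```

drive_tool(
  rows=[
    [[-1,-3,0,0,0],[-1,-6,0,0,0],[-1,-9,0,0,0]],
  ],
)

```text
clock: 22.55
tool_pos: [0.5542, -0.0058, 0.0062]
eef_rot: [0.999, -0.048, 0.006, 0.001]
force: [7.6, 0.1, 20.1]
gripper_width: -0.002
gripper_force: 9.8
```

```bash
python3 - <<'E'
from h import *
go(566,-6.4,11,-5.5)
s=shot('scene')
B0=cv2.imread('pics/c9.png')[:,400:]
B=cv2.resize(s['color'][150:270,240:360,::-1],(400,400),interpolation=cv2.INTER_CUBIC)
cv2.imwrite('pics/c10.png',np.hstack([B0,B]))
E
```

```text
cur [554.2  -5.8   6.2] -5.5 F [ 7.6  0.1 20.1] w -0.002 q [-0.22  0.59  1.63  0.    0.91  1.44] t 22.6 DELTA [11.9 -0.5 -4.7] turn -0.0
```

drive_tool(
  rows=[
    [[-1,0,0,-6,0],[-1,7,0,-6,0],[-1,15,0,-6,0],[-1,15,0,-1,0],[-1,15,0,0,0],[-1,15,0,0,0]],
  ],
)

```text
clock: 23.2
tool_pos: [0.5673, -0.007, 0.0061]
eef_rot: [0.999, -0.048, 0.004, 0.001]
force: [0.6, 1.1, 26.8]
gripper_width: -0.002
gripper_force: 13.8
```

drive_tool(
  rows=[
    [[-1,-3,0,0,0],[-1,-6,0,0,0]],
  ],
)

```text
clock: 23.4
tool_pos: [0.5634, -0.0067, 0.0063]
eef_rot: [0.999, -0.048, 0.007, 0.001]
force: [9.5, 1.3, 19.8]
gripper_width: -0.001
gripper_force: 9.7
```

drive_tool(
  rows=[
    [[-1,-3,0,0,0],[-1,-6,0,0,0],[-1,-9,0,0,0]],
  ],
)

```text
clock: 23.7
tool_pos: [0.5546, -0.0061, 0.0062]
eef_rot: [0.999, -0.048, 0.007, 0.001]
force: [6.4, -0.4, 19.5]
gripper_width: -0.002
gripper_force: 9.5
```

drive_tool(
  rows=[
    [[-1,0,0,-6,0],[-1,7,0,-6,0],[-1,15,0,-6,0],[-1,15,0,-1,0],[-1,15,0,0,0],[-1,15,0,0,0]],
  ],
)

```text
clock: 24.3
tool_pos: [0.5677, -0.007, 0.0062]
eef_rot: [0.999, -0.048, 0.004, 0.001]
force: [0.9, 1.0, 26.3]
gripper_width: 0.002
gripper_force: 13.0
```

drive_tool(
  rows=[
    [[-1,-3,0,0,0],[-1,-6,0,0,0]],
  ],
)

```text
clock: 24.5
tool_pos: [0.5638, -0.0067, 0.0064]
eef_rot: [0.999, -0.048, 0.007, 0.001]
force: [12.8, 1.6, 17.6]
gripper_width: 0.002
gripper_force: 9.0
```

drive_tool(
  rows=[
    [[-1,-3,0,0,0],[-1,-6,0,0,0]],
  ],
)

```text
clock: 24.7
tool_pos: [0.5575, -0.0064, 0.0062]
eef_rot: [0.999, -0.048, 0.007, 0.001]
force: [7.9, -0.6, 20.1]
gripper_width: -0.0
gripper_force: 10.0
```

drive_tool(
  rows=[
    [[-1,-3,0,0,0]],
  ],
)

```text
clock: 24.8
tool_pos: [0.5545, -0.0062, 0.0062]
eef_rot: [0.999, -0.048, 0.007, 0.001]
force: [10.1, -1.0, 18.4]
gripper_width: -0.001
gripper_force: 9.4
```

The rub force is now about half the normal force, so the finger is slipping and the worm has stalled. I'll move to the push position beside the handle and check the fit from there.

drive_tool(
  rows=[
    [[-1,0,0,-20,0],[-1,0,0,-50,0],[-1,40,-15,-55,0],[-1,80,-35,-55,0],[-1,110,-43,-55,0],[-1,133,-43,-55,0],[-1,133,-43,-55,0]],
  ],
)

```text
clock: 25.5
tool_pos: [0.687, 0.025, 0.056]
eef_rot: [0.999, -0.048, -0.0, -0.0]
force: [-0.3, -0.8, -0.6]
gripper_width: -0.001
gripper_force: 0.0
```

```bash
python3 - <<'E'
from h import *
go(690,26,-9,-5.5)
s=shot('scene');t=shot('top')
B=cv2.resize(s['color'][150:270,240:360,::-1],(400,400),interpolation=cv2.INTER_CUBIC)
A=cv2.resize(t['color'][140:240,240:340,::-1],(400,400),interpolation=cv2.INTER_CUBIC)
cv2.imwrite('pics/c11.png',np.hstack([A,B]))
E
```

```text
cur [687.  25.  56.] -5.5 F [-0.3 -0.8 -0.6] w -0.001 q [-0.13  0.8   1.1  -0.    1.25  1.53] t 25.5 DELTA [ 2.9 -1.3 65. ] turn 0.0
```

View pics/c11.png

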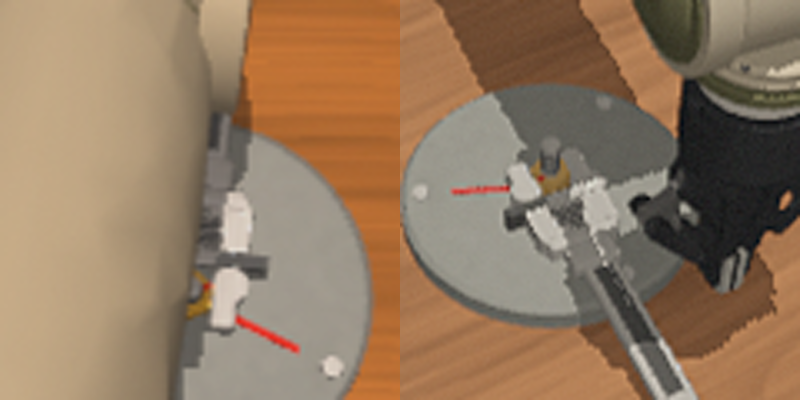

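The last picture shows the nut between the jaws. The moving jaw is up against it at left-panel (215,295), and the gripper is clear on the handle's +y side. Now I'll descend and push.

drive_tool(
  rows=[
    [[-1,1,0,30,0],[-1,1,0,55,0],[-1,1,0,64,0],[-1,1,0,65,0],[-1,1,0,65,0]],
  ],
)

```text
clock: 26.1
tool_pos: [0.6869, 0.0248, -0.0058]
eef_rot: [0.999, -0.048, 0.001, 0.0]
force: [0.7, 0.4, 0.3]
gripper_width: -0.001
gripper_force: 0.0
```

drive_tool(
  rows=[
    [[-1,0,4,0,0],[-1,0,8,0,0],[-1,0,10,0,0],[-1,0,12,0,0]],
  ],
)

```text
clock: 26.5
tool_pos: [0.6856, 0.0126, -0.0066]
eef_rot: [0.999, -0.048, 0.0, 0.0]
force: [-0.2, 0.4, -0.1]
gripper_width: 0.002
gripper_force: 0.0
```

drive_tool(
  rows=[
    [[-1,0,1,0,0],[-1,0,2,0,0],[-1,0,2,0,0]],
  ],
)

```text
clock: 26.8
tool_pos: [0.6852, 0.0109, -0.007]
eef_rot: [0.999, -0.048, -0.0, 0.0]
force: [0.8, -1.0, -1.0]
gripper_width: -0.001
gripper_force: 0.0
```

drive_tool(
  rows=[
    [[-1,0.5,4,1,1.5],[-1,1.2,8.4,2,3],[-1,1.5,12.7,2,4.5],[-1,1.8,17,2,6]],
  ],
)

```text
clock: 27.2
tool_pos: [0.6864, -0.0054, -0.0078]
eef_rot: [0.995, -0.101, 0.001, -0.001]
force: [1.7, 5.6, 5.3]
gripper_width: 0.001
gripper_force: 3.8
```

drive_tool(
  rows=[
    [[-1,0.5,4,0,1.5],[-1,1.2,8.4,0,3],[-1,1.5,12.7,0,4.5],[-1,1.8,17,0,6]],
  ],
)

```text
clock: 27.6
tool_pos: [0.6848, -0.0223, -0.0078]
eef_rot: [0.988, -0.153, 0.001, -0.001]
force: [2.1, 5.7, 5.0]
gripper_width: -0.003
gripper_force: 3.9
```

```bash
python3 - <<'E'
from h import *
go(690,26,-9,-5.5)
E
```

```text
cur [684.8 -22.3  -7.8] -17.6 F [2.1 5.7 5. ] w -0.003 q [-0.2   0.86  1.16  0.    1.12  1.67] t 27.6 DELTA [ -9.6 -47.7   1.2] turn -12.1
```

drive_tool(
  rows=[
    [[-1,0.5,4,-1,1.5],[-1,1.2,8.4,-1,3],[-1,1.5,12.7,-1,4.5],[-1,1.8,17,-1,6],[-1,2,21.2,-1,7.5],[-1,2.1,25.5,-1,9],[-1,2,29.8,-1,10.5],[-1,1.9,34.1,-1,12]],
  ],
)

```text
clock: 28.4
tool_pos: [0.6753, -0.0564, -0.0078]
eef_rot: [0.967, -0.256, 0.0, -0.0]
force: [1.3, 5.0, 4.0]
gripper_width: -0.0
gripper_force: 2.7
```

drive_tool(
  rows=[
    [[-1,0.5,4,0,1.5],[-1,1.2,8.4,0,3],[-1,1.5,12.7,0,4.5],[-1,1.8,17,0,6],[-1,2,21.2,0,7.5],[-1,2.1,25.5,0,9],[-1,2,29.8,0,10.5],[-1,1.9,34.1,0,12]],
  ],
)

```text
clock: 29.2
tool_pos: [0.66, -0.0868, -0.0078]
eef_rot: [0.935, -0.355, -0.0, -0.0]
force: [2.5, 5.3, 4.6]
gripper_width: 0.003
gripper_force: 3.2
```

```bash
cat > st.py <<'E'
from h import *
o=manip.get_obs();R=Ro.from_quat(o['eef_rot']).as_matrix();p=np.array(o['tool_pos'])[:2]*1000-[522.6,.3]
print('r,c',p@R[:2,0],-p@R[:2,1],'Ftool',np.round(R.T@o['force'],1))
go(690,26,-9,-55.5)
t=shot('top');im=t['color'].astype(int)
# red pixels: line (z .02) and mark (z .038)
m=(im[...,1]<.5*im[...,0])&(im[...,0]>140)&(im[...,2]<110)
for v,u in np.argwhere(m[195:240,265:330])+[195,265]:
    a=ray(t,u,v,.038)[:2]*1000-[522.6,.3]
    if np.hypot(*a)<17: print('mark',u,v,np.round(a,1),round(np.degrees(np.arctan2(a[1],a[0]))))
E
python3 st.py
```

```text
r,c 160.59461996901928 26.110328163383254 Ftool [-1.6 -5.6 -4.6]
cur [660.  -86.8  -7.8] -41.6 F [2.5 5.3 4.6] w 0.003 q [-0.31  0.82  1.23  0.    1.09  1.99] t 29.2 DELTA [ -52.5 -104.3    1.2] turn 13.9
```

drive_tool(
  rows=[
    [[-1,0.5,4,0,1.5],[-1,1.2,8.4,0,3],[-1,1.5,12.7,0,4.5],[-1,1.8,17,0,6],[-1,2,21.2,0,7.5],[-1,2.1,25.5,0,9]],
  ],
)

```text
clock: 29.85
tool_pos: [0.6447, -0.1071, -0.0078]
eef_rot: [0.904, -0.427, -0.0, -0.0]
force: [2.2, 6.2, 5.4]
gripper_width: 0.002
gripper_force: 3.7
```

drive_tool(
  rows=[
    [[-1,0.3,2.8,0,1],[-1,0.6,5.6,0,2]],
  ],
)

```text
clock: 30.05
tool_pos: [0.6408, -0.1111, -0.0078]
eef_rot: [0.897, -0.443, -0.0, -0.0]
force: [1.1, 6.1, 5.4]
gripper_width: 0.003
gripper_force: 3.6
```

drive_tool(
  rows=[
    [[-1,0.3,2.8,0,1],[-1,0.3,2.8,0,1]],
  ],
)

```text
clock: 30.25
tool_pos: [0.6386, -0.1134, -0.0078]
eef_rot: [0.893, -0.451, -0.0, 0.0]
force: [1.5, 3.4, 4.8]
gripper_width: -0.003
gripper_force: 3.1
```

```bash
python3 st.py
```

```text
r,c 160.39671164020686 25.774194425474903 Ftool [-1.9 -3.2 -4.8]
cur [ 638.6 -113.4   -7.8] -53.6 F [1.5 3.4 4.8] w -0.003 q [-0.36  0.79  1.3   0.    1.06  2.15] t 30.2 DELTA [ -81.6 -124.1    1.2] turn 1.9
```

Next, 1° steps until the force rises at the stop.

drive_tool(
  rows=[
    [[-1,0.3,2.8,0,1],[-1,0.3,2.8,0,1]],
  ],
)

```text
clock: 30.5
tool_pos: [0.6368, -0.1152, -0.0078]
eef_rot: [0.889, -0.458, -0.0, -0.0]
force: [1.7, 2.6, 4.0]
gripper_width: -0.002
gripper_force: 3.4
```

drive_tool(
  rows=[
    [[-1,0.3,2.8,0,1],[-1,0.3,2.8,0,1]],
  ],
)

```text
clock: 30.7
tool_pos: [0.6347, -0.1172, -0.0078]
eef_rot: [0.885, -0.466, 0.0, 0.0]
force: [2.1, 4.1, 5.9]
gripper_width: -0.003
gripper_force: 3.4
```

drive_tool(
  rows=[
    [[-1,0.2,1.5,0,0.5],[-1,0.2,1.5,0,0.5]],
  ],
)

```text
clock: 30.9
tool_pos: [0.6337, -0.1181, -0.0078]
eef_rot: [0.883, -0.469, 0.0, -0.0]
force: [2.7, 4.3, 4.5]
gripper_width: -0.001
gripper_force: 3.5
```

```bash
python3 st.py
```

```text
r,c 160.3078751014239 25.915471913260664 Ftool [-2.1 -4.6 -4.5]
cur [ 633.7 -118.1   -7.8] -56.0 F [2.7 4.3 4.5] w -0.001 q [-0.37  0.78  1.31  0.    1.05  2.18] t 30.9 DELTA [ -88.  -127.2    1.2] turn -0.5
```

drive_tool(
  rows=[
    [[-1,0.3,2.8,0,1],[-1,0.3,2.8,0,1]],
  ],
)

```text
clock: 31.15
tool_pos: [0.6316, -0.12, -0.0078]
eef_rot: [0.879, -0.477, 0.0, 0.0]
force: [2.7, 3.6, 4.6]
gripper_width: -0.003
gripper_force: 3.4
```

drive_tool(
  rows=[
    [[-1,0.3,2.8,0,1],[-1,0.3,2.8,0,1]],
  ],
)

```text
clock: 31.35
tool_pos: [0.6294, -0.1219, -0.0078]
eef_rot: [0.875, -0.485, 0.0, 0.0]
force: [2.6, 2.2, 5.2]
gripper_width: -0.004
gripper_force: 3.3
```

drive_tool(
  rows=[
    [[-1,0.3,2.8,0,1],[-1,0.3,2.8,0,1]],
  ],
)

```text
clock: 31.55
tool_pos: [0.6273, -0.1236, -0.0078]
eef_rot: [0.87, -0.492, 0.0, -0.0]
force: [3.5, 3.1, 4.5]
gripper_width: -0.0
gripper_force: 3.4
```

```bash
python3 st.py; python3 - <<'E'
from h import *
s=shot('scene');im=s['color'].astype(int)
m=(im[...,1]<.55*im[...,0])&(im[...,0]>110)&(im[...,2]<100)
print([(u,v,tuple(im[v,u])) for v,u in np.argwhere(m[185:220,245:300])+[185,245]])
E
```

```text
r,c 160.18793185187678 25.91003099875742 Ftool [-0.8 -4.6 -4.5]
cur [ 627.3 -123.6   -7.8] -59.0 F [3.5 3.1 4.5] w -0.0 q [-0.38  0.77  1.33 -0.    1.04  2.22] t 31.6 DELTA [ -96.  -130.8    1.2] turn -3.5
[(np.int64(281), np.int64(200), (np.int64(197), np.int64(107), np.int64(64))), (np.int64(280), np.int64(201), (np.int64(204), np.int64(87), np.int64(57))), (np.int64(281), np.int64(201), (np.int64(217), np.int64(99), np.int64(69)))]
```

```bash
cat > mk.py <<'E'
from h import *
import sys
s=shot('scene');im=s['color'].astype(int)
w=np.clip(.62*im[...,0]-im[...,1],0,None)*(im[...,0]>100)*(im[...,2]<110)
def cen(im):
    w=np.clip(.6*im[...,0]-im[...,1],0,None)*(im[...,0]>100)*(im[...,2]<110)
    W=w[196:208,277:291];v,u=np.mgrid[196:208,277:291];return (W*u).sum()/W.sum(),(W*v).sum()/W.sum(),W.sum()
import pickle
a,b=pickle.load(open('s0.pkl','rb'))
print('start',cen(b['color'].astype(int)),'now',cen(im))
for g in(-60,-65,-70,-95,-105,-110,-115,-120):
    r=.0105;print(g,np.round(proj(s,[.5226+r*np.cos(np.radians(g)),.0003+r*np.sin(np.radians(g)),.038])[0],2))
E
python3 mk.py
```

```text
start (np.float64(281.631455399061), np.float64(203.2746478873239), np.float64(85.19999999999997)) now (np.float64(280.51020408163265), np.float64(200.85714285714283), np.float64(78.39999999999996))
-60 [281.82 202.62]
-65 [281.48 202.45]
-70 [281.16 202.26]
-95 [279.97 201.05]
-105 [279.7  200.48]
-110 [279.62 200.19]
-115 [279.57 199.88]
-120 [279.56 199.58]
```

drive_tool(
  rows=[
    [[-1,0.3,2.8,0,1],[-1,0.3,2.8,0,1]],
  ],
)

```text
clock: 31.9
tool_pos: [0.6251, -0.1253, -0.0078]
eef_rot: [0.866, -0.5, 0.0, -0.0]
force: [4.2, 2.1, 2.9]
gripper_width: 0.002
gripper_force: 3.6
```

drive_tool(
  rows=[
    [[-1,0.3,2.8,0,1],[-1,0.3,2.8,0,1]],
  ],
)

```text
clock: 32.1
tool_pos: [0.6228, -0.1268, -0.0078]
eef_rot: [0.862, -0.508, 0.0, -0.0]
force: [4.6, 3.3, 3.4]
gripper_width: -0.001
gripper_force: 3.7
```

drive_tool(
  rows=[
    [[-1,0.3,2.8,0,1],[-1,0.3,2.8,0,1]],
  ],
)

```text
clock: 32.3
tool_pos: [0.6206, -0.1283, -0.0078]
eef_rot: [0.857, -0.515, 0.0, -0.0]
force: [5.1, 3.3, 4.0]
gripper_width: 0.002
gripper_force: 3.8
```

```bash
python3 st.py; python3 mk.py|head -1
```

```text
r,c 159.5631160791499 26.12852767153985 Ftool [-0.5 -6.1 -4. ]
cur [ 620.6 -128.3   -7.8] -62.0 F [5.1 3.3 4. ] w 0.002 q [-0.39  0.76  1.35  0.    1.03  2.26] t 32.3 DELTA [-103.7 -133.8    1.2] turn -6.5
mark 291 214 [-2.  -8.8] -103
mark 290 215 [-4.3 -6.6] -123
mark 291 215 [-4.3 -8.8] -116
mark 292 215 [ -4.2 -11.1] -111
start (np.float64(281.631455399061), np.float64(203.2746478873239), np.float64(85.19999999999997)) now (np.float64(280.4802784222738), np.float64(200.83526682134567), np.float64(86.19999999999997))
```

drive_tool(
  rows=[
    [[-1,0,-6,0,0],[-1,0,-8,-20,0],[-1,0,-8,-45,0],[-1,0,-8,-45,0]],
  ],
)

```text
clock: 32.8
tool_pos: [0.628, -0.1254, 0.0393]
eef_rot: [0.857, -0.515, 0.001, 0.0]
force: [0.2, 0.5, -0.4]
gripper_width: -0.0
gripper_force: 0.0
```

```bash
python3 st.py; python3 - <<'E'
from h import *
go(542.4,-39.1,8,-60)
s=shot('scene');t=shot('top')
# handle direction from hole / handle-edge geometry in scene: project model for several angles, score dark-inlay brightness
im=cv2.cvtColor(s['color'],cv2.COLOR_RGB2GRAY).astype(np.float32);im=cv2.resize(im,None,fx=4,fy=4,interpolation=cv2.INTER_CUBIC)
res=[]
for g in np.arange(-70,-45,1.):
  for off in (-3,-1.5,0,1.5,3):
    d=np.array([np.cos(np.radians(g)),np.sin(np.radians(g))]);n=np.array([-d[1],d[0]])
    def smp(o,xs): 
        P=[[*(np.array([.5226,.0003])+d*x+n*(o+off)/1000),.032] for x in xs]
        q=(proj(s,P)+.5)*4-.5
        return np.array([im[int(round(v)),int(round(u))] for u,v in q])
    xs=np.linspace(.10,.19,30)
    r=smp(9,xs).mean()+smp(-9,xs).mean()-2*smp(0,xs).mean()-abs(smp(9,xs)-smp(-9,xs)).mean()
    res.append((round(r,1),g,off))
print(sorted(res,reverse=True)[:6])
E
```

```text
r,c 160.50597236396644 33.96780198196104 Ftool [-0.4 -0.4  0.4]
cur [ 628.  -125.4   39.3] -62.0 F [ 0.2  0.5 -0.4] w -0.0 q [-0.38  0.71  1.3  -0.    1.12  2.27] t 32.8 DELTA [-104.7 -125.8   48.2] turn -6.5
cur [ 627.1 -125.1   37.5] -62.0 F [ 0.6 -0.9 -0.2] w -0.003 q [-0.38  0.71  1.3  -0.    1.12  2.27] t 32.9 DELTA [-115.7   34.4   29.4] turn -2.0
[(np.float32(49.3), np.float64(-57.0), -3), (np.float32(48.6), np.float64(-58.0), 0), (np.float32(47.3), np.float64(-59.0), 3), (np.float32(45.6), np.float64(-58.0), 1.5), (np.float32(45.5), np.float64(-57.0), -1.5), (np.float32(19.3), np.float64(-58.0), -1.5)]
```

drive_tool(
  rows=[
    [[-1,-40,15,-2,-3.5],[-1,-80,30,-2,-3.5],[-1,-115.7,33.7,0,-3.5],[-1,-115.7,33.7,10,-3.5],[-1,-115.7,33.7,22,-3.5],[-1,-115.7,33.7,28,-3.5],[-1,-115.7,33.7,28,-3.5]],
  ],
)

```text
clock: 33.65
tool_pos: [0.5431, -0.0389, 0.0077]
eef_rot: [0.872, -0.489, -0.001, 0.0]
force: [-0.5, 0.5, 0.8]
gripper_width: -0.001
gripper_force: 0.0
```

```bash
python3 -c "
from h import *
go(543,-38.8,5.5,-58.5)"
```

```text
cur [543.1 -38.9   7.7] -58.5 F [-0.5  0.5  0.8] w -0.001 q [-0.29  0.58  1.64 -0.    0.92  2.31] t 33.6 DELTA [-0.1 -0.   2.2] turn -0.0
```

drive_tool(
  rows=[
    [[-1,0,0,1.5,0],[-1,0,0,2.6,0],[-1,0,0,2.6,0]],
  ],
)

```text
clock: 33.95
tool_pos: [0.5435, -0.0387, 0.0068]
eef_rot: [0.872, -0.489, 0.0, 0.0]
force: [0.1, -1.1, 2.7]
gripper_width: 0.004
gripper_force: 0.7
```

drive_tool(
  rows=[
    [[-1,-3,0,0.8,0],[-1,-6,0,0.8,0]],
  ],
)

```text
clock: 34.15
tool_pos: [0.5414, -0.034, 0.0067]
eef_rot: [0.872, -0.489, 0.002, -0.0]
force: [2.1, -2.9, 5.5]
gripper_width: 0.001
gripper_force: 2.5
```

drive_tool(
  rows=[
    [[-1,-3,0,0,0],[-1,-6,0,0,0],[-1,-9,0,0,0]],
  ],
)

```text
clock: 34.45
tool_pos: [0.5366, -0.0261, 0.0066]
eef_rot: [0.873, -0.489, 0.002, -0.0]
force: [2.3, -3.7, 6.0]
gripper_width: -0.0
gripper_force: 2.6
```

```bash
python3 st.py
```

```text
r,c 29.78952482792234 -1.857585714149026 Ftool [ 4.3 -0.1 -6. ]
cur [536.6 -26.1   6.6] -58.5 F [ 2.3 -3.7  6. ] w -0.0 q [-0.27  0.57  1.67 -0.    0.9   2.33] t 34.5 DELTA [  35.7 -158.    16.1] turn -3.0
```

drive_tool(
  rows=[
    [[-1,0,0,-5,0],[-1,7,0,-5,0],[-1,15,0,-5,0],[-1,15,0,0,0],[-1,15,0,2.3,0],[-1,15,0,2.3,0]],
  ],
)

```text
clock: 35.1
tool_pos: [0.5453, -0.0405, 0.0057]
eef_rot: [0.873, -0.489, 0.003, 0.0]
force: [-3.5, -7.2, 21.8]
gripper_width: -0.001
gripper_force: 10.9
```

drive_tool(
  rows=[
    [[-1,-3,0,0,0],[-1,-6,0,0,0]],
  ],
)

```text
clock: 35.3
tool_pos: [0.5432, -0.0368, 0.0063]
eef_rot: [0.873, -0.488, 0.005, 0.001]
force: [-2.2, -15.7, 23.0]
gripper_width: -0.001
gripper_force: 11.4
```

drive_tool(
  rows=[
    [[-1,-3,0,0,0],[-1,-6,0,0,0],[-1,-9,0,0,0]],
  ],
)

```text
clock: 35.6
tool_pos: [0.5394, -0.0283, 0.0063]
eef_rot: [0.872, -0.489, 0.006, -0.0]
force: [6.1, -12.2, 18.6]
gripper_width: -0.003
gripper_force: 9.3
```

```bash
python3 st.py
```

```text
r,c 33.16144471004017 -0.6402983000468009 Ftool [ 13.7   1.  -18.5]
cur [539.4 -28.3   6.3] -58.5 F [  6.1 -12.2  18.6] w -0.003 q [-0.27  0.57  1.67 -0.    0.89  2.33] t 35.6 DELTA [  32.2 -156.7   16.5] turn -3.0
```

drive_tool(
  rows=[
    [[-1,0,0,-6,0],[-1,7,0,-6,0],[-1,14,0,-6,0],[-1,14,0,-1,0],[-1,14,0,0.4,0],[-1,14,0,0.4,0]],
  ],
)

```text
clock: 36.25
tool_pos: [0.545, -0.04, 0.0057]
eef_rot: [0.873, -0.488, 0.003, 0.001]
force: [-6.0, -9.8, 28.0]
gripper_width: 0.0
gripper_force: 14.0
```

drive_tool(
  rows=[
    [[-1,-3,0,0,0],[-1,-6,0,0,0],[-1,-9,0,0,0]],
  ],
)

```text
clock: 36.55
tool_pos: [0.5414, -0.034, 0.0062]
eef_rot: [0.873, -0.488, 0.005, 0.001]
force: [-2.8, -20.7, 26.5]
gripper_width: -0.001
gripper_force: 13.0
```

drive_tool(
  rows=[
    [[-1,-3,0,0,0],[-1,-5,0,0,0]],
  ],
)

```text
clock: 36.75
tool_pos: [0.5395, -0.0289, 0.0062]
eef_rot: [0.872, -0.489, 0.006, 0.0]
force: [3.8, -11.4, 24.6]
gripper_width: 0.003
gripper_force: 12.0
```

drive_tool(
  rows=[
    [[-1,0,0,-20,0],[-1,0,0,-40,0],[-1,30,-10,-40,0],[-1,70,-25,-40,0],[-1,105,-34,-40,0],[-1,130,-34,-40,0],[-1,130,-34,-40,0]],
  ],
)

```text
clock: 37.45
tool_pos: [0.6329, -0.1211, 0.0414]
eef_rot: [0.872, -0.49, -0.0, 0.0]
force: [0.6, -0.2, -0.6]
gripper_width: -0.0
gripper_force: 0.0
```

```bash
cat > ha.py <<'E'
from h import *
s=shot('scene')
im=cv2.cvtColor(s['color'],cv2.COLOR_RGB2GRAY).astype(np.float32);im=cv2.resize(im,None,fx=4,fy=4,interpolation=cv2.INTER_CUBIC)
res=[]
for g in np.arange(-70,-45,.5):
  for off in (-2,-1,0,1,2):
    d=np.array([np.cos(np.radians(g)),np.sin(np.radians(g))]);n=np.array([-d[1],d[0]])
    def smp(o,xs): 
        P=[[*(np.array([.5226,.0003])+d*x+n*(o+off)/1000),.032] for x in xs]
        q=(proj(s,P)+.5)*4-.5
        return np.array([im[int(round(v)),int(round(u))] for u,v in q])
    xs=np.linspace(.10,.19,30)
    r=smp(9,xs).mean()+smp(-9,xs).mean()-2*smp(0,xs).mean()-abs(smp(9,xs)-smp(-9,xs)).mean()
    res.append((round(float(r),1),g,off))
print(sorted(res,reverse=True)[:6])
E
python3 st.py; python3 mk.py|head -1; python3 ha.py
```

```text
r,c 161.12786957279175 31.023423932531642 Ftool [ 0.5 -0.4  0.6]
cur [ 632.9 -121.1   41.4] -58.6 F [ 0.6 -0.2 -0.6] w -0.0 q [-0.37  0.72  1.28 -0.    1.14  2.22] t 37.5 DELTA [ -95.9 -125.3   50.4] turn -3.1
start (np.float64(281.631455399061), np.float64(203.2746478873239), np.float64(85.19999999999997)) now (np.float64(280.51785714285717), np.float64(200.84438775510205), np.float64(78.39999999999996))
[(68.2, np.float64(-57.0), -2), (68.1, np.float64(-57.5), 0), (67.1, np.float64(-58.0), 1), (66.4, np.float64(-58.0), 2), (65.9, np.float64(-57.0), -1), (63.3, np.float64(-57.5), -1)]
```

drive_tool(
  rows=[
    [[-1,0,-2,25,0],[-1,0,-2,42,0],[-1,0,-2,49,0],[-1,0,-2,49,0]],
  ],
)

```text
clock: 38.0
tool_pos: [0.6333, -0.1167, -0.0067]
eef_rot: [0.873, -0.488, -0.001, 0.0]
force: [0.5, 0.3, -0.1]
gripper_width: -0.001
gripper_force: 0.0
```

drive_tool(
  rows=[
    [[-1,0,4,0,1],[-1,0.5,8,0,1],[-1,1,11,0,2],[-1,1,13,0,3],[-1,1,13,0,3]],
  ],
)

```text
clock: 38.5
tool_pos: [0.6235, -0.1254, -0.0056]
eef_rot: [0.859, -0.512, 0.0, -0.0]
force: [-0.3, 0.4, -0.4]
gripper_width: 0.0
gripper_force: 0.0
```

```bash
python3 st.py
```

```text
r,c 158.63855615210298 28.87241389091059 Ftool [-0.5  0.1  0.4]
cur [ 623.5 -125.4   -5.6] -61.6 F [-0.3  0.4 -0.4] w 0.0 q [-0.38  0.76  1.34  0.    1.04  2.26] t 38.5 DELTA [-101.5 -130.6    3.4] turn -6.1
mark 291 214 [-2.  -8.8] -103
mark 290 215 [-4.3 -6.6] -123
mark 291 215 [-4.3 -8.8] -116
mark 292 215 [ -4.2 -11.1] -111
```

drive_tool(
  rows=[
    [[-1,0,1.5,1,0],[-1,0,3,2,0],[-1,0,3,2,0]],
  ],
)

```text
clock: 38.85
tool_pos: [0.6215, -0.1264, -0.0076]
eef_rot: [0.859, -0.511, 0.001, -0.001]
force: [3.5, 2.4, 1.4]
gripper_width: -0.002
gripper_force: 2.4
```

drive_tool(
  rows=[
    [[-1,0,1,0,0],[-1,0,2,0,0],[-1,0,2,0,0]],
  ],
)

```text
clock: 39.15
tool_pos: [0.62, -0.1274, -0.0076]
eef_rot: [0.859, -0.511, 0.001, -0.001]
force: [5.1, 1.7, 1.3]
gripper_width: -0.004
gripper_force: 2.8
```

drive_tool(
  rows=[
    [[-1,0,1,0,0],[-1,0,2,0,0],[-1,0,2,0,0]],
  ],
)

```text
clock: 39.45
tool_pos: [0.6182, -0.1284, -0.0076]
eef_rot: [0.859, -0.511, 0.001, -0.001]
force: [4.8, 2.8, 1.6]
gripper_width: -0.001
gripper_force: 2.8
```

```bash
python3 st.py
```

```text
r,c 158.75537666030826 22.572818765662273 Ftool [-0.2 -5.5 -1.6]
cur [ 618.2 -128.4   -7.6] -61.5 F [4.8 2.8 1.6] w -0.001 q [-0.39  0.75  1.36  0.    1.02  2.25] t 39.5 DELTA [-101.4 -136.8    1.5] turn -6.0
mark 290 215 [-4.3 -6.6] -123
mark 291 215 [-4.3 -8.8] -116
mark 292 215 [ -4.2 -11.1] -111
```

drive_tool(
  rows=[
    [[-1,0,1.5,0,0.5],[-1,0,3,0,1],[-1,0,3,0,1]],
  ],
)

```text
clock: 39.8
tool_pos: [0.6156, -0.13, -0.0076]
eef_rot: [0.855, -0.519, 0.001, -0.0]
force: [4.7, 1.7, 1.9]
gripper_width: -0.0
gripper_force: 2.7
```

drive_tool(
  rows=[
    [[-1,0,1.5,0,0.5],[-1,0,3,0,1],[-1,0,3,0,1]],
  ],
)

```text
clock: 40.1
tool_pos: [0.613, -0.1315, -0.0076]
eef_rot: [0.85, -0.526, 0.001, -0.0]
force: [6.1, 1.4, 1.7]
gripper_width: -0.007
gripper_force: 2.7
```

```bash
python3 st.py; python3 mk.py|head -1
```

```text
r,c 158.29297962943377 22.1327851085901 Ftool [ 1.4 -6.1 -1.7]
cur [ 613.  -131.5   -7.6] -63.5 F [6.1 1.4 1.7] w -0.007 q [-0.4   0.75  1.38  0.    1.01  2.28] t 40.1 DELTA [-106.6 -139.1    1.6] turn -8.0
mark 290 215 [-4.3 -6.6] -123
mark 291 215 [-4.3 -8.8] -116
mark 292 215 [ -4.2 -11.1] -111
start (np.float64(281.631455399061), np.float64(203.2746478873239), np.float64(85.19999999999997)) now (np.float64(280.4218009478673), np.float64(200.8601895734597), np.float64(84.39999999999998))
```

drive_tool(
  rows=[
    [[-1,0,-8,0,0],[-1,0,-25,-10,0],[-1,0,-40,-50,0],[-1,0,-60,-60,0],[-1,0,-80,-60,0],[-1,0,-80,-60,0]],
  ],
)

```text
clock: 40.8
tool_pos: [0.6847, -0.0942, 0.0515]
eef_rot: [0.851, -0.525, -0.0, 0.0]
force: [-0.9, -0.4, 0.4]
gripper_width: -0.0
gripper_force: 0.0
```

```bash
cat > an.py <<'E'
from h import *
import pickle
def analyse(s,n):
    im=s['color'].astype(int)
    m=(im[...,1]<.55*im[...,0])&(im[...,0]>110)&(im[...,2]<110)
    L=[]
    for v,u in np.argwhere(m):
        p=ray(s,u,v,.02)[:2]*1000-[522.6,.3];
        g=np.degrees(np.arctan2(p[1],p[0]))
        if 24<np.hypot(*p)<70 and -140<g<-90: L.append(p)
    L=np.array(L,np.float32)
    if len(L)>5:
        f=cv2.fitLine(L,2,0,.01,.01).ravel();d=f[:2]*np.sign(f[:2]@L.mean(0));o=f[2:]-d*(f[2:]@d)
        print(n,'line dir',np.degrees(np.arctan2(d[1],d[0])),'offset of axis',o,len(L))
    # rectify top plane z=.032 around nut, find handle by inlay darkness/edges, rows along r
    G=cv2.cvtColor(s['color'],cv2.COLOR_RGB2GRAY)
    best=[]
    for z in (.032,):
      H=cv2.getPerspectiveTransform(proj(s,[[.4226,-.2497,z],[.8226,-.2497,z],[.8226,.1503,z],[.4226,.1503,z]]).astype(np.float32),np.float32([[0,0],[1600,0],[1600,1600],[0,1600]]))
      W=cv2.warpPerspective(G,H,(1600,1600),flags=cv2.INTER_CUBIC)  #4px/mm, origin (400,1000-.. )
      cx,cy=4*100.,4*250.
      for g in np.arange(-72,-42,.5):
        for off in np.arange(-4,4.1,1):
          d=np.array([np.cos(np.radians(g)),np.sin(np.radians(g))]);nn=np.array([-d[1],d[0]])
          xs=np.linspace(100,185,40)
          def S(o):
            q=np.array([cx,cy])+4*(xs[:,None]*d+nn*(o+off));return W[q[:,1].round().astype(int),q[:,0].round().astype(int)].astype(float)
          a,b,c=S(9),S(-9),(S(0)+S(-3)+S(3))/3
          best.append((round((np.minimum(a,b)-c).mean(),1),g,off))
    best.sort(reverse=True);print(n,'handle',best[:5])
if __name__=='__main__':
    analyse(shot('scene'),'scene');analyse(shot('top'),'top')
E
python3 an.py; python3 st.py; python3 mk.py|head -1
```

```text
scene line dir -112.110756 offset of axis [-1.0362015   0.42098618] 7
scene handle [(np.float64(51.6), np.float64(-61.5), np.float64(4.0)), (np.float64(50.4), np.float64(-60.5), np.float64(1.0)), (np.float64(50.4), np.float64(-61.0), np.float64(3.0)), (np.float64(50.2), np.float64(-60.0), np.float64(0.0)), (np.float64(49.9), np.float64(-61.0), np.float64(2.0))]
top handle [(np.float64(-1.1), np.float64(-42.5), np.float64(2.0)), (np.float64(-1.1), np.float64(-42.5), np.float64(1.0)), (np.float64(-1.1), np.float64(-43.5), np.float64(4.0)), (np.float64(-1.2), np.float64(-42.5), np.float64(4.0)), (np.float64(-1.2), np.float64(-42.5), np.float64(0.0))]
r,c 157.22598389209858 100.71706618446696 Ftool [ 0. -0.  1.]
cur [683.  -95.4  50.9] -63.5 F [ 0. -0. -1.] w 0.001 q [-0.31  0.81  1.09 -0.    1.24  2.37] t 40.9 DELTA [-105.3  -60.6   59.9] turn -8.0
start (np.float64(281.631455399061), np.float64(203.2746478873239), np.float64(85.19999999999997)) now (np.float64(nan), np.float64(nan), np.float64(0.0))mk.py:7: RuntimeWarning: invalid value encountered in scalar divide
  W=w[196:208,277:291];v,u=np.mgrid[196:208,277:291];return (W*u).sum()/W.sum(),(W*v).sum()/W.sum(),W.sum()
```

```bash
python3 -c "
from h import *
go(480,-290,90,-63.5)"
```

```text
cur [682.8 -95.9  51.3] -63.5 F [-0.7  0.1 -0.7] w -0.002 q [-0.31  0.81  1.09 -0.    1.24  2.37] t 41.0 DELTA [ 83.3 268.2 -38.4] turn -0.0
```

drive_tool(
  rows=[
    [[-1,30,45,-35,0],[-1,50,90,-38,0],[-1,65,135,-38,0],[-1,75,180,-38,0],[-1,80,220,-38,0],[-1,83,260,-38,0],[-1,83,268,-38,0]],
  ],
)

```text
clock: 41.7
tool_pos: [0.4773, -0.2915, 0.0901]
eef_rot: [0.849, -0.528, -0.001, 0.0]
force: [-0.3, 0.4, 0.4]
gripper_width: -0.0
gripper_force: 0.0
```

```bash
cat >> an.py <<'E'
    t=shot('top');np.save('t.npy',t['color'])
    G=cv2.cvtColor(t['color'],cv2.COLOR_RGB2GRAY)
    # unroll: print intensity across jaw faces in wrench frame from top view, z=.036
    for g in (-60.,-56.):
        e=-np.array([np.cos(np.radians(g)),np.sin(np.radians(g))]);y=np.array([-e[1],e[0]])
        for x in (4,8,12):
            row=[]
            for yy in range(-30,34,2):
                u,v=proj(t,[*(np.array([.5226,.0003])+(x*e+yy*y)/1000),.036])[0]
                row.append(int(cv2.getRectSubPix(G,(1,1),(float(u),float(v)))[0,0]))
            print(g,x,row)
E
python3 an.py; python3 st.py; python3 mk.py|head -1
```

```text
scene line dir -112.3868 offset of axis [-0.24032211  0.09899139] 12
scene handle [(np.float64(101.1), np.float64(-61.5), np.float64(4.0)), (np.float64(100.0), np.float64(-61.0), np.float64(3.0)), (np.float64(99.3), np.float64(-60.5), np.float64(1.0)), (np.float64(98.8), np.float64(-60.0), np.float64(0.0)), (np.float64(96.8), np.float64(-61.0), np.float64(2.0))]
top line dir -115.50625 offset of axis [ 0.3183403  -0.15188217] 23
top handle [(np.float64(112.7), np.float64(-61.0), np.float64(0.0)), (np.float64(110.7), np.float64(-61.5), np.float64(1.0)), (np.float64(110.2), np.float64(-60.5), np.float64(-1.0)), (np.float64(106.9), np.float64(-62.0), np.float64(3.0)), (np.float64(106.5), np.float64(-62.5), np.float64(4.0))]
-60.0 4 [162, 179, 206, 213, 214, 213, 213, 212, 183, 188, 205, 195, 190, 185, 144, 104, 86, 98, 115, 129, 189, 159, 188, 213, 215, 217, 217, 202, 156, 113, 128, 136]
-60.0 8 [159, 169, 208, 213, 213, 213, 213, 207, 166, 147, 163, 186, 187, 193, 192, 182, 155, 123, 118, 138, 114, 138, 195, 213, 216, 217, 216, 200, 132, 104, 134, 161]
-60.0 12 [154, 163, 205, 214, 212
[... 502 characters left out ...]
 201, 205, 204, 182, 124, 102, 132, 161, 163, 177, 193, 193, 135, 113, 99, 100, 98, 163, 210, 215, 217, 218, 213, 184, 123, 119, 160, 164]
r,c 240.90163559969466 -166.53937486010045 Ftool [ 0.1 -0.5  0.3]
cur [ 480.8 -289.6   90.2] -63.6 F [ 0.5  0.1 -0.3] w 0.001 q [-0.75  0.5   1.53  0.    1.12  1.93] t 41.9 DELTA [-189.4 -327.8   99.2] turn -8.1
mark 290 214 [-2.  -6.6] -107
mark 291 214 [-2.  -8.8] -103
mark 290 215 [-4.3 -6.6] -123
mark 291 215 [-4.3 -8.8] -116
mark 292 215 [ -4.2 -11.1] -111
start (np.float64(281.631455399061), np.float64(203.2746478873239), np.float64(85.19999999999997)) now (np.float64(280.3693181818182), np.float64(200.83522727272728), np.float64(70.39999999999998))
```

```bash
python3 -c "
from h import *
go(574.5,-145.9,30,-55.5)"
```

```text
cur [ 481.6 -288.9   89.9] -63.4 F [0.1 0.2 0.2] w 0.002 q [-0.75  0.5   1.53  0.    1.12  1.93] t 42.0 DELTA [ -86.3 -147.    60. ] turn -7.9
```

drive_tool(
  rows=[
    [[-1,-25,-45,20,-4],[-1,-55,-90,45,-7.9],[-1,-75,-130,60,-7.9],[-1,-86,-147,70,-7.9],[-1,-86,-147,90,-7.9],[-1,-86,-147,98,-7.9],[-1,-86,-147,98,-7.9]],
  ],
)

```text
clock: 42.65
tool_pos: [0.5736, -0.1462, -0.0091]
eef_rot: [0.885, -0.466, -0.001, 0.0]
force: [-1.2, 0.8, -0.7]
gripper_width: -0.0
gripper_force: 0.0
```

```bash
python3 st.py
```

```text
r,c 149.68614205701738 -40.84424588612711 Ftool [-1.3  0.5  0.7]
cur [ 573.6 -146.2   -9.1] -55.6 F [-1.2  0.8 -0.7] w -0.0 q [-0.45  0.69  1.5  -0.    0.96  2.09] t 42.6 DELTA [ -76.2 -193.4   -0.2] turn -0.1
mark 291 214 [-2.  -8.8] -103
mark 290 215 [-4.3 -6.6] -123
mark 291 215 [-4.3 -8.8] -116
mark 292 215 [ -4.2 -11.1] -111
```

drive_tool(
  rows=[
    [[-1,0,-4,0,0],[-1,0,-8,0,0],[-1,0,-12,0,0],[-1,0,-14,0,0],[-1,0,-14,0,0]],
  ],
)

```text
clock: 43.2
tool_pos: [0.5859, -0.139, -0.0078]
eef_rot: [0.885, -0.466, 0.0, -0.0]
force: [0.5, -1.4, 2.0]
gripper_width: -0.005
gripper_force: 1.1
```

drive_tool(
  rows=[
    [[-1,0,-2,0,0],[-1,0,-4,0,0],[-1,0,-4,0,0]],
  ],
)

```text
clock: 43.5
tool_pos: [0.5892, -0.1369, -0.0078]
eef_rot: [0.885, -0.466, 0.0, 0.0]
force: [-0.9, -2.3, 2.4]
gripper_width: 0.0
gripper_force: 1.9
```

drive_tool(
  rows=[
    [[-1,0,-2,0,0],[-1,0,-4,0,0],[-1,0,-4,0,0]],
  ],
)

```text
clock: 43.8
tool_pos: [0.5925, -0.1345, -0.0079]
eef_rot: [0.885, -0.466, 0.0, -0.0]
force: [-0.0, -4.4, 3.1]
gripper_width: 0.0
gripper_force: 2.5
```

```bash
python3 st.py;python3 an.py
```

```text
r,c 150.68525179184599 -18.49426299432114 Ftool [ 3.7  2.5 -3.1]
cur [ 592.5 -134.5   -7.9] -55.6 F [-0.  -4.4  3.1] w 0.0 q [-0.42  0.71  1.45  0.    0.98  2.13] t 43.8 DELTA [ -77.3 -171.1    1.1] turn -0.1
mark 291 214 [-2.  -8.8] -103
mark 290 215 [-4.3 -6.6] -123
mark 291 215 [-4.3 -8.8] -116
mark 292 215 [ -4.2 -11.1] -111
scene line dir -106.92692 offset of axis [-5.45487    1.6601143] 7
scene handle [(np.float64(24.1), np.float64(-55.5), np.float64(1.0)), (np.float64(24.0), np.float64(-56.5), np.float64(4.0)), (np.float64(23.5), np.float64(-56.0), np.float64(2.0)), (np.float64(23.1), np.float64(-56.0), np.float64(3.0)), (np.float64(22.5), np.float64(-55.0), np.float64(0.0))]
top handle [(np.float64(-0.4), np.float64(-55.5), np.float64(-4.0)), (np.float64(-0.6), np.float64(-56.0), np.float64(-3.0)), (np.float64(-0.6), np.float64(-56.5), np.float64(-1.0)), (np.float64(-0.7), np.float64(-56.5), np.float64(-2.0)), (np.float64(-0.7), np.float64(-57.0), np.float64(3.0))]
-60.0 4 [146, 148, 179, 198, 200, 200, 200, 200, 179, 183, 192, 187, 182, 172, 133, 96, 80, 91, 107, 120, 171, 1
[... 189 characters left out ...]
4, 204, 195, 153, 106, 116, 149]
-60.0 12 [148, 143, 170, 194, 199, 199, 199, 199, 176, 128, 98, 130, 150, 156, 174, 185, 149, 110, 93, 92, 102, 116, 168, 198, 201, 204, 206, 201, 163, 108, 113, 149]
-56.0 4 [149, 152, 184, 198, 201, 200, 200, 193, 174, 183, 199, 188, 177, 165, 124, 96, 75, 91, 107, 118, 164, 148, 183, 200, 202, 204, 204, 200, 130, 101, 106, 147]
-56.0 8 [146, 146, 187, 200, 200, 200, 200, 195, 170, 127, 150, 174, 173, 188, 189, 176, 137, 110, 114, 138, 109, 137, 184, 199, 203, 205, 203, 194, 134, 103, 134, 153]
-56.0 12 [149, 153, 183, 198, 200, 200, 199, 192, 159, 107, 106, 139, 151, 163, 177, 181, 126, 105, 92, 93, 92, 133, 182, 200, 203, 205, 204, 187, 123, 98, 116, 148]
```

drive_tool(
  rows=[
    [[-1,0,6,0,0],[-1,0,12,-15,0],[-1,0,12,-45,0],[-1,0,12,-47,0]],
  ],
)

```text
clock: 44.4
tool_pos: [0.5834, -0.1421, 0.0429]
eef_rot: [0.885, -0.466, 0.003, -0.0]
force: [-0.2, -1.5, 0.2]
gripper_width: 0.001
gripper_force: 0.0
```

```bash
python3 -c "
from h import *
go(546,-36.9,8.5,-56)"
```

```text
cur [ 583.4 -142.1   42.9] -55.6 F [-0.2 -1.5  0.2] w 0.001 q [-0.43  0.63  1.44  0.    1.06  2.11] t 44.4 DELTA [-108.1  -28.5   34. ] turn 0.4
```

drive_tool(
  rows=[
    [[-1,-40,-10,0,0],[-1,-80,-22,0,0],[-1,-108,-28.5,0,0],[-1,-108,-28.5,12,0],[-1,-108,-28.5,24,0],[-1,-108,-28.5,30,0],[-1,-108,-28.5,30,0]],
  ],
)

```text
clock: 45.1
tool_pos: [0.5443, -0.0369, 0.0077]
eef_rot: [0.884, -0.467, -0.001, 0.0]
force: [-0.0, 0.5, -0.4]
gripper_width: -0.003
gripper_force: 0.0
```

```bash
python3 -c "
from h import *
go(546,-36.9,5,-56)"
```

```text
cur [544.3 -36.9   7.7] -55.7 F [-0.   0.5 -0.4] w -0.003 q [-0.28  0.58  1.64  0.    0.92  2.26] t 45.1 DELTA [ 1.  -1.4  2.7] turn 0.3
```

drive_tool(
  rows=[
    [[-1,1,-1.4,1.5,0],[-1,1,-1.4,3.5,0],[-1,1,-1.4,3.5,0]],
  ],
)

```text
clock: 45.4
tool_pos: [0.5472, -0.0368, 0.0064]
eef_rot: [0.885, -0.466, 0.001, -0.0]
force: [-1.5, 0.3, 6.0]
gripper_width: -0.002
gripper_force: 3.2
```

drive_tool(
  rows=[
    [[-1,-3,0,0,0],[-1,-6,0,0,0]],
  ],
)

```text
clock: 45.6
tool_pos: [0.5446, -0.0322, 0.0066]
eef_rot: [0.885, -0.467, 0.002, -0.0]
force: [2.2, -4.0, 5.8]
gripper_width: -0.001
gripper_force: 2.9
```

drive_tool(
  rows=[
    [[-1,-3,0,0,0],[-1,-6,0,0,0],[-1,-9,0,0,0]],
  ],
)

```text
clock: 45.9
tool_pos: [0.5395, -0.0246, 0.0066]
eef_rot: [0.885, -0.466, 0.002, -0.0]
force: [0.3, -2.7, 5.6]
gripper_width: 0.0
gripper_force: 2.8
```

```bash
python3 st.py; python3 an.py | grep scene
```

```text
r,c 30.046276337013328 -0.15073538542208817 Ftool [ 2.4  1.3 -5.6]
cur [539.5 -24.6   6.6] -55.6 F [ 0.3 -2.7  5.6] w 0.0 q [-0.26  0.57  1.66 -0.    0.9   2.28] t 45.9 DELTA [  43.3 -152.8   16.1] turn -0.1
scene line dir -112.11902 offset of axis [-0.93287086  0.37916183] 12
scene handle [(np.float64(101.2), np.float64(-55.5), np.float64(1.0)), (np.float64(101.0), np.float64(-56.0), np.float64(2.0)), (np.float64(98.8), np.float64(-55.0), np.float64(0.0)), (np.float64(98.8), np.float64(-56.5), np.float64(4.0)), (np.float64(98.2), np.float64(-56.5), np.float64(3.0))]
```

drive_tool(
  rows=[
    [[-1,0,0,-5,0],[-1,7,0,-5,0],[-1,15,0,-5,0],[-1,15,0,0,0],[-1,15,0,1.7,0],[-1,15,0,1.7,0]],
  ],
)

```text
clock: 46.7
tool_pos: [0.5482, -0.0377, 0.0056]
eef_rot: [0.885, -0.466, 0.002, 0.0]
force: [-2.5, -4.7, 18.4]
gripper_width: -0.003
gripper_force: 9.3
```

drive_tool(
  rows=[
    [[-1,-3,0,0,0],[-1,-6,0,0,0]],
  ],
)

```text
clock: 46.9
tool_pos: [0.5459, -0.0342, 0.0063]
eef_rot: [0.885, -0.466, 0.004, 0.001]
force: [-0.8, -13.3, 19.8]
gripper_width: 0.002
gripper_force: 10.1
```

drive_tool(
  rows=[
    [[-1,-3,0,0,0],[-1,-6,0,0,0],[-1,-9,0,0,0]],
  ],
)

```text
clock: 47.2
tool_pos: [0.5416, -0.0263, 0.0063]
eef_rot: [0.885, -0.466, 0.005, -0.0]
force: [5.6, -11.6, 16.0]
gripper_width: 0.001
gripper_force: 8.2
```

drive_tool(
  rows=[
    [[-1,0,0,-6,0],[-1,7,0,-6,0],[-1,15,0,-6,0],[-1,15,0,-1,0],[-1,15,0,0.2,0],[-1,15,0,0.2,0]],
  ],
)

```text
clock: 47.8
tool_pos: [0.5487, -0.0385, 0.0053]
eef_rot: [0.885, -0.466, 0.003, 0.0]
force: [-0.9, -9.0, 15.7]
gripper_width: 0.002
gripper_force: 9.0
```

drive_tool(
  rows=[
    [[-1,-3,0,0,0],[-1,-6,0,0,0]],
  ],
)

```text
clock: 48.0
tool_pos: [0.5466, -0.0352, 0.0062]
eef_rot: [0.885, -0.466, 0.005, 0.001]
force: [0.3, -17.8, 21.6]
gripper_width: 0.0
gripper_force: 10.6
```

drive_tool(
  rows=[
    [[-1,-3,0,0,0],[-1,-6,0,0,0],[-1,-9,0,0,0]],
  ],
)

```text
clock: 48.3
tool_pos: [0.5422, -0.0265, 0.0063]
eef_rot: [0.885, -0.466, 0.006, -0.0]
force: [5.0, -7.7, 18.3]
gripper_width: 0.003
gripper_force: 9.2
```

```bash
python3 st.py; python3 an.py | grep scene
```

```text
r,c 33.13924072872391 1.0290147065569943 Ftool [  9.3   0.1 -18.2]
cur [542.2 -26.5   6.3] -55.6 F [ 5.  -7.7 18.3] w 0.003 q [-0.26  0.57  1.66 -0.    0.9   2.28] t 48.3 DELTA [  40.  -151.5   16.6] turn -0.1
scene line dir -112.11902 offset of axis [-0.93287086  0.37916183] 12
scene handle [(np.float64(101.1), np.float64(-55.5), np.float64(1.0)), (np.float64(100.4), np.float64(-56.0), np.float64(2.0)), (np.float64(99.1), np.float64(-56.5), np.float64(4.0)), (np.float64(98.8), np.float64(-55.0), np.float64(0.0)), (np.float64(97.0), np.float64(-56.5), np.float64(3.0))]
```

drive_tool(
  rows=[
    [[-1,0,0,-20,0],[-1,0,0,-42,0],[-1,30,-10,-42,0],[-1,70,-25,-42,0],[-1,105,-30,-42,0],[-1,127,-31,-42,0],[-1,127,-31,-42,0]],
  ],
)

```text
clock: 49.2
tool_pos: [0.6359, -0.1132, 0.044]
eef_rot: [0.884, -0.467, -0.0, 0.0]
force: [-0.8, -0.1, 0.0]
gripper_width: 0.002
gripper_force: 0.0
```

```bash
python3 -c "
from h import *
go(636.9,-115.5,-7,-56)"; python3 an.py | grep scene;python3 mk.py|head -1
```

```text
cur [ 635.9 -113.2   44. ] -55.7 F [-0.8 -0.1  0. ] w 0.002 q [-0.36  0.72  1.27 -0.    1.15  2.19] t 49.2 DELTA [ 2.5  0.4 51. ] turn 0.3
scene handle [(np.float64(35.2), np.float64(-55.5), np.float64(1.0)), (np.float64(34.8), np.float64(-56.0), np.float64(2.0)), (np.float64(34.4), np.float64(-56.5), np.float64(4.0)), (np.float64(34.2), np.float64(-55.0), np.float64(-1.0)), (np.float64(33.8), np.float64(-54.5), np.float64(-2.0))]
start (np.float64(281.631455399061), np.float64(203.2746478873239), np.float64(85.19999999999997)) now (np.float64(nan), np.float64(nan), np.float64(0.0))mk.py:7: RuntimeWarning: invalid value encountered in scalar divide
  W=w[196:208,277:291];v,u=np.mgrid[196:208,277:291];return (W*u).sum()/W.sum(),(W*v).sum()/W.sum(),W.sum()
```

drive_tool(
  rows=[
    [[-1,0,0,25,0],[-1,0,0,45,0],[-1,0,0,50,0],[-1,0,0,50,0],[-1,0,4,50,0],[-1,0,8,50,0],[-1,0,8,50,0]],
  ],
)

```text
clock: 50.1
tool_pos: [0.6286, -0.116, -0.0036]
eef_rot: [0.885, -0.467, 0.0, -0.0]
force: [-0.1, -0.6, -0.7]
gripper_width: 0.002
gripper_force: 0.0
```

drive_tool(
  rows=[
    [[-1,0,1,0,0],[-1,0,2,0,0],[-1,0,2,0,0]],
  ],
)

```text
clock: 50.4
tool_pos: [0.627, -0.1167, -0.0043]
eef_rot: [0.885, -0.466, 0.0, -0.0]
force: [0.7, 0.1, 1.1]
gripper_width: -0.004
gripper_force: 0.0
```

drive_tool(
  rows=[
    [[-1,0,1,0,0],[-1,0,2,0,0],[-1,0,2,0,0]],
  ],
)

```text
clock: 50.7
tool_pos: [0.6255, -0.1177, -0.0044]
eef_rot: [0.885, -0.466, 0.0, -0.0]
force: [0.9, 1.4, 0.2]
gripper_width: -0.001
gripper_force: 0.5
```

```bash
python3 st.py
```

```text
r,c 155.5057459486158 18.18788027761616 Ftool [-0.6 -1.5 -0.2]
cur [ 625.5 -117.7   -4.4] -55.6 F [0.9 1.4 0.2] w -0.001 q [-0.37  0.76  1.34  0.    1.04  2.17] t 50.7 DELTA [ -82.1 -134.4    4.6] turn -0.1
```

drive_tool(
  rows=[
    [[-1,0,1,0,0],[-1,0,1,0,0]],
  ],
)

```text
clock: 50.95
tool_pos: [0.6248, -0.1182, -0.0044]
eef_rot: [0.885, -0.466, 0.0, -0.0]
force: [2.9, 1.2, -1.4]
gripper_width: -0.003
gripper_force: 1.5
```

drive_tool(
  rows=[
    [[-1,0,1,0,0],[-1,0,1,0,0]],
  ],
)

```text
clock: 51.15
tool_pos: [0.624, -0.1188, -0.0044]
eef_rot: [0.885, -0.466, 0.0, -0.0]
force: [4.2, 2.2, -2.1]
gripper_width: -0.0
gripper_force: 2.3
```

```bash
python3 st.py;python3 an.py | grep scene
```

```text
r,c 155.53367787603892 16.355704339852583 Ftool [ 0.6 -4.7  2.1]
cur [ 624.  -118.8   -4.4] -55.6 F [ 4.2  2.2 -2.1] w -0.0 q [-0.37  0.76  1.35  0.    1.04  2.17] t 51.1 DELTA [ -82.1 -136.3    4.7] turn -0.1
scene handle [(np.float64(25.4), np.float64(-57.5), np.float64(4.0)), (np.float64(25.3), np.float64(-55.5), np.float64(-2.0)), (np.float64(25.0), np.float64(-56.5), np.float64(1.0)), (np.float64(24.9), np.float64(-55.0), np.float64(-3.0)), (np.float64(24.7), np.float64(-56.0), np.float64(0.0))]
```

drive_tool(
  rows=[
    [[-1,0,-8,0,0],[-1,0,-20,-15,0],[-1,0,-30,-60,0],[-1,0,0,-90,0],[-1,20,50,-100,0],[-1,40,100,-100,0],[-1,60,150,-100,0],[-1,75,200,-100,0]],
  ],
)

```text
clock: 52.15
tool_pos: [0.5087, -0.2838, 0.0958]
eef_rot: [0.885, -0.466, -0.0, 0.0]
force: [0.5, -0.7, -0.2]
gripper_width: -0.002
gripper_force: 0.0
```

drive_tool(
  rows=[
    [[-1,0,40,0,0],[-1,0,60,0,0],[-1,0,60,0,0]],
  ],
)

```text
clock: 52.45
tool_pos: [0.4587, -0.3177, 0.0957]
eef_rot: [0.884, -0.468, -0.001, 0.0]
force: [0.3, 0.4, 0.6]
gripper_width: -0.001
gripper_force: 0.0
```

```bash
python3 st.py;python3 an.py;python3 mk.py|head -1
```

```text
r,c 226.99136833311357 -231.73064525042466 Ftool [-0.1 -0.5 -0.6]
cur [ 458.7 -317.7   95.7] -55.8 F [0.3 0.4 0.6] w -0.001 q [-0.82  0.48  1.53 -0.    1.13  1.73] t 52.5 DELTA [-154.  -384.7  104.4] turn -0.3
mark 290 214 [-2.  -6.6] -107
mark 291 214 [-2.  -8.8] -103
mark 290 215 [-4.3 -6.6] -123
mark 291 215 [-4.3 -8.8] -116
mark 292 215 [ -4.2 -11.1] -111
scene line dir -113.95977 offset of axis [ 1.2304134  -0.54677963] 11
scene handle [(np.float64(103.5), np.float64(-56.5), np.float64(3.0)), (np.float64(102.8), np.float64(-56.0), np.float64(2.0)), (np.float64(101.3), np.float64(-57.0), np.float64(4.0)), (np.float64(100.0), np.float64(-55.0), np.float64(-1.0)), (np.float64(99.2), np.float64(-55.5), np.float64(1.0))]
top line dir -113.69881 offset of axis [-1.4359207   0.63028336] 20
top handle [(np.float64(111.8), np.float64(-57.0), np.float64(2.0)), (np.float64(110.4), np.float64(-56.5), np.float64(1.0)), (np.float64(110.3), np.float64(-55.5), np.float64(-2.0)), (np.float64(110.1), np.float64(-56.0), np.float64(-1.0)), (np.float64(108.4), np.float64(-57.5), np.float64(3.0))]
-6
[... 510 characters left out ...]
 4 [162, 165, 198, 214, 215, 215, 215, 210, 191, 192, 203, 197, 182, 178, 135, 105, 82, 100, 118, 130, 184, 165, 199, 215, 218, 219, 218, 215, 139, 109, 116, 160]
-56.0 8 [159, 155, 200, 215, 214, 215, 215, 212, 190, 139, 152, 173, 185, 201, 208, 196, 147, 119, 125, 155, 122, 156, 203, 215, 218, 220, 218, 205, 141, 112, 146, 167]
-56.0 12 [163, 167, 198, 214, 216, 216, 215, 209, 177, 119, 115, 152, 165, 180, 194, 186, 131, 114, 100, 102, 101, 149, 201, 216, 218, 219, 218, 201, 131, 120, 162, 166]
start (np.float64(281.631455399061), np.float64(203.2746478873239), np.float64(85.19999999999997)) now (np.float64(280.45238095238096), np.float64(200.82142857142858), np.float64(67.19999999999997))
```

```bash
python3 -c "
from station import manip
print(manip.sign_off())"
```

```text
the job is handed in; nothing more can be done
None
```

I handed the job in at about 52 s of the 70 s limit: the nut is turned clockwise to its stop and the wrench is left lying on it. By the images its red mark meets the line within a few degrees (the handle angle agrees to about 1°), but the first push went past the stop and forced the jaws slightly open, so I swung the handle back, re-closed them with the worm and pushed gently to the stop again.

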